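# Scrape down the griddle, then bring its heat slider up to the set marker

## Robot

A 6-joint arm with a two-finger parallel gripper is mounted at the origin on a cart in front of the work surface, level with it; the furniture and walls round the work are solid. World frame = base frame: x ahead of the robot, y to its left, z up, the work surface at z = 0. Lengths are in mm, angles in rad, forces in N, time in s.
With the tool pointing down it reaches from about 375 to 925 mm from the base axis. Payload 5.7 kg.
Tool frame: the origin (TCP) lies between the finger pads; the fingertips stand 17 mm ahead of it and the grasp point (between the pads) lies 2 mm behind it; z points along the fingers, y is the line along which they close (so a half turn about z gives the same grasp; the last joint's range is limited). The gripper opens to 85 mm and grips with 20 to 120 N. Pads are 22 mm wide; open, the fingers measure 114 mm over their backs; the gripper's body (76 mm by 85 mm) begins 54 mm behind the grasp point. The pads swing forward as they close: fully open they stand 13 mm farther back than shut.
Start: joints at [1.201, 0.359, 1.51, -0, 1.272, -0.115], TCP at [151.226, 580.6, 248.267] pointing down, gripper open.
Joint ranges: [-2.97, 2.97], [-1.01, 2.36], [0.21, 2.38], [-0.96, 4.11], [0.2, 2.71], [-2.98, 2.98]. Speed limits (rad/s): [2.39, 2.39, 3.14, 3.14, 3.14, 3.14].

## Interface

Orientations are given as a unit quaternion [w, x, y, z].
In Python, from cell import monitor, snapshot, hand_in, find_in gives the robot as it stands. The module is installed in compiled form; this text tells all that it offers.
- The arm moves only by the tool jog_arm, never from a script. Its argument "targets" is a list of rows, each an object of numbers: "dx", "dy", "dz": the shift along the tool's x, y, z in units of 150 mm (1.0 is 150 mm); "rx", "ry", "rz": the turn, a rotation vector about the tool's x, y, z in units of 120 degrees (1.0 is 120 degrees). In form: [{"dx": .., "dy": .., "dz": .., "rx": .., "ry": .., "rz": ..}, ...]. A call has 1 to 12 rows; each row shifts and turns the commanded pose from where the row before left it, along the tool's axes as they then stand; what a row does not reach is not made up. A row lasts 1/10 s, in which the tool goes at most 50 mm and 8.59 degrees, less where a joint would pass 70% of its speed; a pose out of reach is approached as far as the arm can. A call with a number of a shift or a turn outside -1 to 1 is refused whole. A call with a gripper value outside its range is refused whole. "claw" is the closure, from 0 (fully open) to 1 (shut), set as the call begins (left out, the last holds). The fingers move at their own pace and stop on an object; "grip_force" is the grip in N (left out, the last holds). Time passes only in rows, so rows that do not move let the fingers close. It gives the time, the measured TCP pose, the force, the opening and the grip force at its end, in the units of the state.
- monitor.get_obs(): the state, without advancing time (a new reading comes with each control period).
- snapshot(name): name is "side" or "top"; returns a dict with "color" (384x512x3 uint8, red, green, blue), "range_z" (384x512 float32, mm along the optical axis (not along the pixel's ray), 0 where there is no reading), "fx", "fy", "cx", "cy" (pixels), "extrinsics" (4x4, takes a point from world to camera coordinates). Camera axes: x right, y down, z forward; pixel columns grow to the right and rows downward; lengths in mm; the calibration is good to about 2 mm. A picture is of the moment at which its call begins.
- hand_in(): hands the job in; it is judged then, once.
Trained networks look in a picture, given as the dict that the camera call returned (one of the last four; its "shot" number tells which), for a name from the list of things; names that differ only in an ending like _2 or _b are one class to them, and where a whole thing is asked for, a point or a joint stands for the part that bears it (a point fixed in the world has none). Each returns a list of dicts, best first, with "confidence" (0 to 1); they miss things now and then, are a little off and sometimes report something else, mostly with a low value. They report only what shows in the picture. A call takes as long as a camera call.
- find_in(picture, name): "centre" ([column, row] in pixels, amid what is visible of it).
The state is a dict: "time_s": time; "joints": joint angles; "joint_vel": joint speeds; "effort": joint torques, N m; "eef_pos": TCP position; "eef_rot": TCP orientation; "wrist_force": force on the tool from outside, world axes, zero at the start; "torque": the same for the moment, N m; "opening": finger opening in mm; "grip_force": force on a finger pad.
Only numpy, scipy, OpenCV 4.12 (cv2) and the standard library are available. Lean on these libraries where they do the work, as an engineer would, in place of code of your own. Each camera call takes 0.05 s, during which the arm holds its last target. There are 200 camera calls.

## Task

Get the griddle ready for service: using the bench scraper, not the fingers, push the three stray tortilla chips off the cooking plate into its crumb trough, and put the scraper back in its slanted rest. Only then slide the heat control up the sloping panel until its white pointer is in line with the red set marker. Do not shift the marker, and leave the bottles, shakers, jars and ramekins standing where they are.

Things in the scene. Friction and masses are not known exactly. Their poses are not given: they have to be found in the camera images.
- griddle: fixed stainless tabletop griddle, 210 (x) x 470 (y) mm, on rubber feet; origin on the worktop under its centre, x away from the cook, y to the cook's left, z up; it may be turned a little. From left to right: crumb trough, dark cooking plate, control housing with a sloping face
- plate_centre (a point): centre of the top of the flat dark cooking plate (griddle x 0, y 15, z 80 mm), axes as the griddle. The plate spans 180 mm in x and 260 mm in y. Along its front and back (x +-90 mm) runs an upright lip, 6 mm thick, top 18 mm above the plate; its left edge (+y) is open above the trough; at its right edge stands the control housing
- trough_floor (a point): centre of the crumb trough's floor (griddle x 0, y 187, z 20 mm), 60 mm below the plate's top. The trough is 180 mm long (x) and 84 mm wide (y), between the plate's open left edge, the same two lips and an outer wall 6 mm thick whose top is 18 mm above the plate
- panel_foot (a point): middle of the lower edge of the control housing's sloping face (griddle x -105, y -175, z 50 mm), axes as the griddle. The housing is 120 mm wide (y); its face rises away from the cook at 30 degrees to 190 mm further back and 110 mm higher, then 20 mm of level top
- heat_slider (a joint): heat control on the sloping face, a black bar-shaped grip that slides straight up the slope: 0 = bottom end (off), 0.11 m = top end; it moves with about 2.5 N and stays where it is left
- slider_grip (a point): point to grip, inside the slider's bar, 42 mm out from the sloping face; its axes: x up the slope, y along the bar (to the left), z square out of the face. The bar is 20 mm thick along x, 56 mm long along y and fills from 19 to 59 mm out of the face
- slider_pointer (a point): tip of the slider's white pointer, close to the face on the right of the bar (43 mm from the bar's middle); same axes
- marker_tip (a point): tip of the red set marker, a 14 x 16 mm clip 11 mm high on a rail at the right of the slider's scale; its tip points left at the pointer's tip (gap about 2.5 mm when they are in line); x up the slope. It clips stiffly in its place and is not to be moved
- chip_1: stray tortilla chip, a flat golden rounded triangle about 65 mm across its corners and 8 mm thick; origin at the centre of its underside, z up
- chip_2: stray tortilla chip, a flat golden rounded triangle about 65 mm across its corners and 8 mm thick; origin at the centre of its underside, z up
- chip_3: stray tortilla chip, a flat golden rounded triangle about 65 mm across its corners and 8 mm thick; origin at the centre of its underside, z up
- scraper: steel bench scraper. In its own frame the flat back is at z 0; the thick handle spans x -53 to -26, y -78 to 78, z 0 to 23 mm; the blade x -32 to +53, y -75 to 75, z 0 to 12 mm; the working edge is at x +53 mm. 0.17 kg. It starts handle up in its rest, x pointing down the slot
- scraper_rest: steel scraper rest, left or right of the griddle, base 125 x 180 x 6 mm; origin on the worktop. Its slot leans 30 degrees (top toward the cook, -x), is 20 mm wide, 162 mm long (y), 51 to 70 mm deep; two arms carry the handle's ends, 94 mm apart. When home the scraper's origin is 60 mm straight above this origin, its y along this y, its x 30 degrees from straight down, leaning to this +x
- sauce_pan: fixed deep steel pan of brown stock, 200 x 222 x 178 mm, on the side of the griddle away from the rest; origin under its centre
- salt_shaker: glass salt shaker with a grey domed cap, 44 mm across, 90 mm high, behind the rest or the pan; origin under its centre; a bystander
- spice_cumin: glass spice jar with a black cap, 41 mm across, 105 mm high, behind the rest or the pan; origin under its centre; a bystander
- squeeze_bottle_9: tall pale yellow squeeze bottle with a white nozzle cap, 68 mm across, 200 mm high, behind the rest or the pan; origin under its centre; a bystander
- squeeze_bottle_14: squeeze bottle with a white cap and dark red lower half, 62 mm across, 165 mm high, behind the rest or the pan; origin under its centre; a bystander
- ramekin_1: small white ramekin of pale sauce, 67 mm across, 42 mm high, in front of the griddle; origin under its centre; a bystander
- ramekin_2: small white ramekin of red sauce, 67 mm across, 42 mm high, in front of the griddle; origin under its centre; a bystander

How it is judged (in metres and radians):
On the way, in this order (a step that is already met when the one before it is completed fails the run):
1. all three chips lie in the crumb trough (x of chip_1 in the frame of griddle between -0.095 and 0.095 m and y of chip_1 in the frame of griddle between 0.149 and 0.231 m and z of chip_1 in the frame of griddle between 0.01 and 0.074 m and x of chip_2 in the frame of griddle between -0.095 and 0.095 m and y of chip_2 in the frame of griddle between 0.149 and 0.231 m and z of chip_2 in the frame of griddle between 0.01 and 0.074 m and x of chip_3 in the frame of griddle between -0.095 and 0.095 m and y of chip_3 in the frame of griddle between 0.149 and 0.231 m and z of chip_3 in the frame of griddle between 0.01 and 0.074 m), for 0.2 s.
2. the scraper stands in its slanted rest again, handle up, let go (x of scraper in the frame of scraper_rest between -0.015 and 0.02 m and y of scraper in the frame of scraper_rest between -0.015 and 0.015 m and z of scraper in the frame of scraper_rest between 0.045 and 0.072 m and angle between the y axis of scraper and the y axis of scraper_rest, either way round below 0.15 rad and angle between scraper's own x axis and vertical above 2.4 rad and contact force between the fingers and scraper below 0.2 N and linear speed of scraper below 0.05 m/s), for 0.2 s.
3. the slider's pointer is in line with the red set marker (x of slider_pointer in the frame of marker_tip between -0.005 and 0.005 m and velocity of joint heat_slider between -0.01 and 0.01 m/s), for 0.2 s.
At the end, for the whole second after the job is handed in: All three chips lie in the crumb trough, at least 6 mm below the plate's top; the scraper stands handle up in its slanted rest, within 15 mm and 0.15 rad of home, let go and still; the slider's pointer is within 5 mm of the red marker's tip along the slope, and still (all of step 1 and all of step 2 and all of step 3); the robot touches nothing.
It fails at once if the heat slider is moved more than 10 mm before all chips are in the trough and the scraper is back in its rest (distance of slider_pointer from where it was at the start of the episode above 0.01 m and not (((x of chip_1 in the frame of griddle between -0.095 and 0.095 m and y of chip_1 in the frame of griddle between 0.149 and 0.231 m and z of chip_1 in the frame of griddle between 0.01 and 0.074 m) and (x of chip_2 in the frame of griddle between -0.095 and 0.095 m and y of chip_2 in the frame of griddle between 0.149 and 0.231 m and z of chip_2 in the frame of griddle between 0.01 and 0.074 m) and (x of chip_3 in the frame of griddle between -0.095 and 0.095 m and y of chip_3 in the frame of griddle between 0.149 and 0.231 m and z of chip_3 in the frame of griddle between 0.01 and 0.074 m)) and (x of scraper in the frame of scraper_rest between -0.015 and 0.02 m and y of scraper in the frame of scraper_rest between -0.015 and 0.015 m and z of scraper in the frame of scraper_rest between 0.045 and 0.072 m and angle between the y axis of scraper and the y axis of scraper_rest, either way round below 0.15 rad and angle between scraper's own x axis and vertical above 2.4 rad and contact force between the fingers and scraper below 0.2 N and linear speed of scraper below 0.05 m/s))).
It fails at once if the fingers touch a chip (contact force between the fingers and chip_1 above 0.3 N or contact force between the fingers and chip_2 above 0.3 N or contact force between the fingers and chip_3 above 0.3 N).
It fails at once if the red set marker is shifted by more than 4 mm (distance of marker_tip from where it was at the start of the episode above 0.004 m).
It fails at once if a bottle, shaker, jar or ramekin is shifted by more than 20 mm or tipped (distance of any of salt_shaker, spice_cumin, squeeze_bottle_9, squeeze_bottle_14, ramekin_1, ramekin_2 from where it was at the start of the episode above 0.02 m or angle between any of salt_shaker, spice_cumin, squeeze_bottle_9, squeeze_bottle_14, ramekin_1, ramekin_2's own z axis and vertical above 0.35 rad).
It also fails if it takes over 72 s, if anything falls off the work surface, if the arm or the gripper's body presses on something with over 40 N, if the wrist force passes 120 N, or if a joint passes its speed limit or range.

## Working session

There is one attempt and no reset: what is moved stays moved. The work goes in short steps, Python scripts to look and compute and a tool call to move; the robot and the scene stay as the last step left them, time stands still between calls to the robot, and variables do not carry over. Pictures are saved under pics/ and viewed, at most 10 in all, crops included, and the job is handed in when it is done.

Besides the shell and the picture viewer there is one more tool, called after "Call:" as name([rows], argument=value, ...), one row to a line, values as JSON. jog_arm: Moves the arm, as the interface text tells. Its arguments: {"type":"object","properties":{"targets":{"type":"array","items":{"type":"object","properties":{"dx":{"type":"number","minimum":-1,"maximum":1},"dy":{"type":"number","minimum":-1,"maximum":1},"dz":{"type":"number","minimum":-1,"maximum":1},"rx":{"type":"number","minimum":-1,"maximum":1},"ry":{"type":"number","minimum":-1,"maximum":1},"rz":{"type":"number","minimum":-1,"maximum":1}}}},"claw":{"type":"number"},"grip_force":{"type":"number"}},"required":["targets"]}

```bash
mkdir -p pics; cat > h.py <<'E'
import numpy as np, cv2
from cell import monitor, snapshot, hand_in, find_in
def pts(s):
    z=s["range_z"].astype(float); v,u=np.mgrid[:z.shape[0],:z.shape[1]]
    P=np.stack([(u-s["cx"])*z/s["fx"],(v-s["cy"])*z/s["fy"],z,np.ones_like(z)],-1)
    W=P@np.linalg.inv(np.array(s["extrinsics"])).T
    W=W[...,:3]; W[z==0]=np.nan
    return W
E
cat > a.py <<'E'
from h import *
np.set_printoptions(suppress=True,precision=1)
names="griddle heat_slider slider_pointer marker_tip chip_1 scraper scraper_rest sauce_pan salt_shaker spice_cumin squeeze_bottle_9 squeeze_bottle_14 ramekin_1".split()
for n in ["top","side"]:
    s=snapshot(n); W=pts(s); np.save(n+".npy",W)
    cv2.imwrite(f"pics/{n}0.png",cv2.resize(s["color"][...,::-1],(800,600),interpolation=cv2.INTER_CUBIC))
    print(n,s["fx"],np.linalg.inv(np.array(s["extrinsics"])).tolist())
    for k in names:
        for d in find_in(s,k)[:4]:
            c=np.array(d["centre"]); print(k,round(d["confidence"],2),c,W[int(round(c[1])),int(round(c[0]))])
E
python3 a.py
```

```text
top 353.139681486705 [[-0.002273299055508953, -0.9980753559216787, 0.0619710901406328, 468.11860958846427], [-0.9996721605457585, 0.0006877341169053418, -0.02559489112226283, 15.879103460849754], [0.02550301043367756, -0.06200895841407638, -0.9977497108670199, 1248.4301999504064], [0.0, 0.0, 0.0, 1.0]]
griddle 0.59 [258.9 183.5] [566.7 -25.4  75.8]
heat_slider 0.61 [303.1 198.5] [ 517.3 -162.9  133.1]
slider_pointer 0.65 [302.3 196.8] [ 520.8 -160.9  126. ]
chip_1 0.77 [238.5 170.2] [612.3  44.4  86.2]
chip_1 0.66 [254.7 196.5] [526.2 -11.7  85.3]
chip_1 0.56 [220.9 192.1] [539.3 100.   88.8]
scraper_rest 0.74 [127.7 199.3] [517.2 406.1  77. ]
sauce_pan 0.97 [386.1 198.7] [ 513.3 -424.   145. ]
salt_shaker 0.56 [369.9 152.7] [ 673.8 -405.1   64. ]
spice_cumin 0.67 [122.4 151.5] [667.9 418.4 106.8]
squeeze_bottle_9 0.6 [353.9 148.5] [ 677.9 -329.   133.4]
squeeze_bottle_9 0.4 [116.6 204.3] [500.1 432.2 102.8]
squeeze_bottle_14 0.6 [353.9 148.5] [ 677.9 -329.   133.4]
squeeze_bottle_14 0.4 [116.6 204.3] [500.1 432.2 102.8]
ramekin_1 0.68 [232.8 238.6] [381.3  62.8  25. ]
ramekin_1 0.66
[... 628 characters left out ...]

scraper 0.58 [251.1 215.9] [ 517.7 -180.9  129.2]
scraper_rest 0.85 [245.4 143.8] [497.3 338.8  66.4]
sauce_pan 0.86 [249.8 279.8] [ 513.9 -449.4  144.3]
sauce_pan 0.55 [209.8 196.1] [377.6  51.7  26.1]
salt_shaker 0.81 [311.7 303.1] [ 678.6 -439.1   47.4]
squeeze_bottle_9 0.84 [293.8 136.8] [684.3 311.6 116.3]
squeeze_bottle_9 0.74 [242.9 130. ] [488.8 382.8 104.2]
squeeze_bottle_9 0.56 [310.4 270. ] [ 675.  -374.3  103.5]
squeeze_bottle_14 0.84 [293.8 136.8] [684.3 311.6 116.3]
squeeze_bottle_14 0.74 [242.9 130. ] [488.8 382.8 104.2]
squeeze_bottle_14 0.56 [310.4 270. ] [ 675.  -374.3  103.5]
ramekin_1 0.84 [206.5 179.3] [356.7 150.7  28.7]
ramekin_1 0.75 [210.4 197.1] [378.4  41.9  29.2]
```

View pics/top0.png

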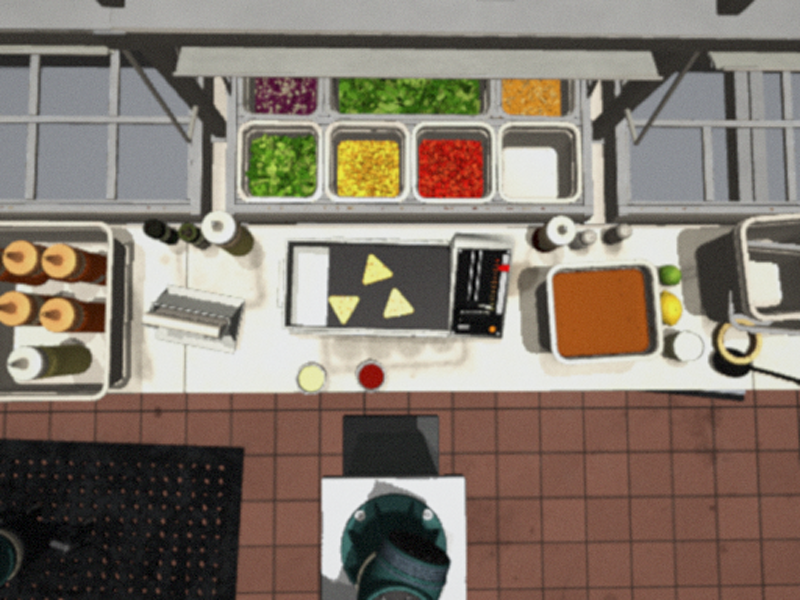

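View pics/side0.png

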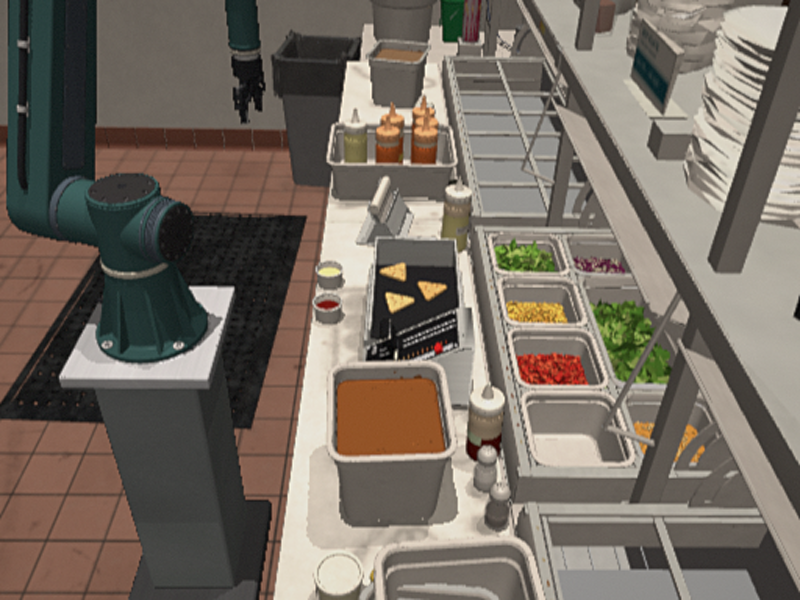

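The top view (800x600) shows the rest with the scraper at (195,317), trough at (310,285), chips at (375,268), (345,308) and (398,303), slider panel at (482,285) with the red marker at (503,268), pan at (603,312) and ramekins at (311,377) and (370,375). The side view agrees.

```bash
cat > b.py <<'E'
from h import *
np.set_printoptions(suppress=True,precision=1)
T=np.load("top.npy"); S=np.load("side.npy")
for n,W in (("top",T),("side",S)):
    P=W.reshape(-1,3); P=P[~np.isnan(P).any(1)]
    def box(x0,x1,y0,y1,z0,z1): return P[(P[:,0]>x0)&(P[:,0]<x1)&(P[:,1]>y0)&(P[:,1]<y1)&(P[:,2]>z0)&(P[:,2]<z1)]
    q=box(440,700,-110,260,60,140); 
    print(n,"griddle left rect",cv2.minAreaRect(q[:,:2].astype(np.float32)), "z med plate",np.median(box(540,600,-50,20,60,100)[:,2]))
    # lip lines
    q=box(440,700,-80,220,92,112); xm=np.median(P[:,0])
    for lo,hi in ((440,540),(600,700)):
        l=q[(q[:,0]>lo)&(q[:,0]<hi)]
        if len(l)>20:
            k=cv2.fitLine(l[:,:2].astype(np.float32),cv2.DIST_HUBER,0,.01,.01).ravel(); print("lip",len(l),k[:2],"x@y0",k[2]-k[3]*k[0]/k[1],"slope",k[0]/k[1])
    q=box(440,520,-240,-115,40,175)
    h=box(430,700,-260,-105,40,190); print("housing",len(h),np.percentile(h,[0.5,99.5],axis=0))
    A=np.c_[h[:,:2],np.ones(len(h))]; w=np.ones(len(h),bool)
    for _ in range(12):
        c=np.linalg.lstsq(A[w],h[w,2],rcond=None)[0]; w=np.abs(A@c-h[:,2])<max(4,30-3*_)
    print("slope plane",c,w.sum(),"angle",np.degrees(np.arctan(np.hypot(*c[:2]))),"yaw",np.degrees(np.arctan2(c[1],c[0])))
    q=box(430,600,260,480,30,160); print("rest/scraper",len(q),np.percentile(q,[1,99],axis=0))
    for z0 in (60,80,95,105):
        q=box(430,600,260,470,z0,160); 
        if len(q)>5: print(z0,len(q),cv2.minAreaRect(q[:,:2].astype(np.float32)),q[:,2].max())
E
python3 b.py
python3 - <<'E'
import sys; sys.path.insert(0,'.')
import cv2,os
os.chdir('.')
a=cv2.imread('pics/top0.png'); b=cv2.imread('pics/side0.png')
import numpy as np
u=lambda im,x,y,w,h,W,H: cv2.resize(im[y:y+h,x:x+w],(W,H),interpolation=cv2.INTER_CUBIC)
p=np.vstack([np.hstack([u(a,140,270,110,82,400,300),u(a,440,225,110,120,400,300)]),np.hstack([u(b,340,170,110,82,400,300),u(b,350,295,140,105,400,300)])])
cv2.imwrite('pics/crops.png',p)
E
```

```text
top griddle left rect ((571.2635498046875, 65.31111145019531), (353.6893615722656, 210.1739501953125), 88.71797180175781) z med plate 80.02755750912252
lip 177 [0. 1.] x@y0 476.91864 slope 0.026634866
lip 181 [0. 1.] x@y0 662.2754 slope 0.025638072
housing 2802 [[ 463.  -239.    49.4]
 [ 669.5 -105.3  162.4]]
slope plane [   0.6   -0.  -214.5] 1798 angle 29.827274683306136 yaw -1.3413708462394982
rest/scraper 936 [[461.5 342.9  30.8]
 [546.4 478.5 115. ]]
60 518 ((494.0182189941406, 410.1997985839844), (129.04100036621094, 57.02829360961914), 80.02193450927734) 118.41461276543123
80 334 ((492.8641662597656, 413.176025390625), (125.99405670166016, 49.34392547607422), 76.87619018554688) 118.41461276543123
95 317 ((482.6941223144531, 412.984375), (118.55253601074219, 31.236276626586914), 78.43323516845703) 118.41461276543123
105 248 ((482.69110107421875, 414.143798828125), (116.38917541503906, 27.57790756225586), 77.364990234375) 118.41461276543123
side griddle left rect ((570.0543823242188, 64.47520446777344), (352.8926086425781, 210.08358764648438), 88.31658935546875) z med plate 81.36429098711778
lip 101 [0. 1.] x@y0 475.67615 slope 0.0265176
lip 100 [0. 1.] x@y0 661.357 slope 0.009380452
housing 2186 [[ 462.3 -247.3   42.7]
 [ 666.8 -110.2  162.6]]
slope plane [   0.6   -0.  -202.9] 1110 angle 29.031763725982877 yaw -1.984517451427925
rest/scraper 529 [[461.3 336.6  31.2]
 [546.9 478.3 116.5]]
60 293 ((494.8329162597656, 407.56304931640625), (137.1732177734375, 58.85337448120117), 76.25839233398438) 117.8926763641308
80 159 ((491.17034912109375, 403.69287109375), (131.24237060546875, 49.26852035522461), 69.80525207519531) 117.8926763641308
95 131 ((480.4573974609375, 407.5019836425781), (129.48593139648438, 32.55792999267578), 78.74594116210938) 117.8926763641308
105 89 ((481.6759948730469, 405.9993591308594), (127.13204956054688, 28.73639678955078), 78.44539642333984) 117.8926763641308
```

View pics/crops.png

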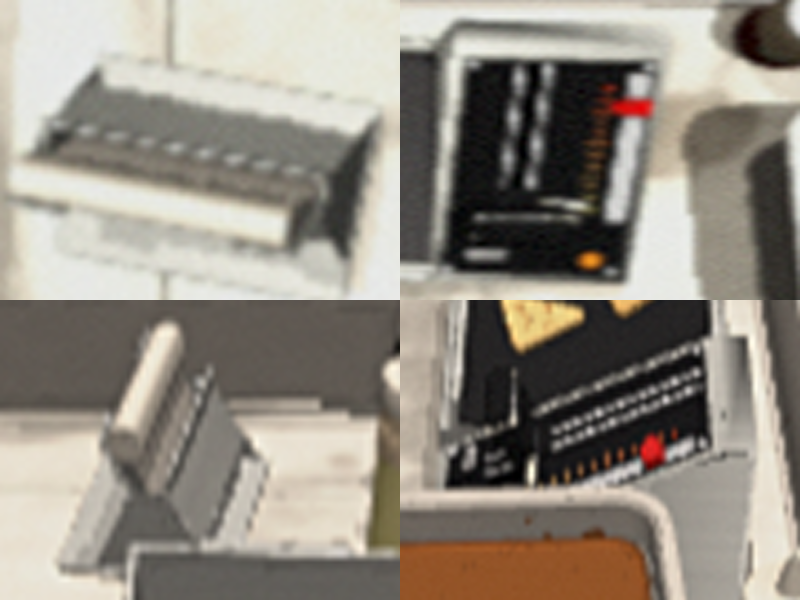

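The crops show the handle leaning toward the cook in the rest, about 12° yawed (left end further away). The slider's black bar is near the bottom of the panel, with the marker up on the right.

```bash
cat > c.py <<'E'
from h import *
np.set_printoptions(suppress=True,precision=1)
yaw=np.radians(-1.45); R=np.array([[np.cos(yaw),-np.sin(yaw)],[np.sin(yaw),np.cos(yaw)]])
G0=np.array([569.6,0])
for n in("top","side"):
    W=np.load(n+".npy"); im=cv2.imread(f"pics/{n}0.png"); im=cv2.resize(im,(512,384),interpolation=cv2.INTER_AREA)
    g=(W[...,:2]-G0)@R; z=W[...,2]
    E={}
    def rng(m,name):
        if m.sum()>3: print(n,name,m.sum(),"x",np.percentile(g[m][:,0],[2,50,98]),"y",np.percentile(g[m][:,1],[0,2,50,98,100]),"z",np.median(z[m]))
    rng((abs(g[...,0])<75)&(z>74)&(z<90)&(g[...,1]>-110)&(g[...,1]<170),"plate")
    rng((abs(g[...,0])<75)&(z>15)&(z<28)&(g[...,1]>140)&(g[...,1]<240),"trough floor")
    rng((abs(g[...,0])<70)&(z>90)&(z<103)&(g[...,1]>200)&(g[...,1]<260),"outer wall top")
    rng((g[...,0]>86)&(g[...,0]<104)&(z>150)&(g[...,1]<-80)&(g[...,1]>-270),"housing top")
    hsv=cv2.cvtColor(im,cv2.COLOR_BGR2HSV)
    red=((hsv[...,0]<6)|(hsv[...,0]>174))&(hsv[...,1]>170)&(hsv[...,2]>150)&(g[...,1]<-140)&(g[...,1]>-250)&(abs(g[...,0])<100)
    rng(red,"marker")
    yel=(hsv[...,0]>12)&(hsv[...,0]<32)&(hsv[...,1]>70)&(hsv[...,2]>120)&(g[...,1]>-100)&(g[...,1]<220)&(abs(g[...,0])<88)
    k,l,st,ce=cv2.connectedComponentsWithStats(yel.astype(np.uint8))
    for i in range(1,k):
        if st[i,4]>40: rng(l==i,"chip")
    # slider bar : height above face plane
    face=50+(g[...,0]+105)*np.tan(np.radians(30))
    out=(z-face)*np.cos(np.radians(30))
    rng((out>30)&(g[...,1]<-100)&(g[...,1]>-240)&(abs(g[...,0])<104)&(z<185),"slider bar")
    m=(abs(out)<12)&(g[...,1]<-125)&(g[...,1]>-225)&(abs(g[...,0])<75); print("face out median",np.median(out[m]))
    P=W.reshape(-1,3);P=P[~np.isnan(P).any(1)]
    for z0,z1 in ((104,125),):
        q=P[(P[:,0]>420)&(P[:,0]<600)&(P[:,1]>300)&(P[:,1]<520)&(P[:,2]>z0)&(P[:,2]<z1)]
        print(n,"handle",len(q),np.percentile(q,[0,100],axis=0).tolist(),cv2.minAreaRect(q[:,:2].astype(np.float32)))
    q=P[(P[:,0]>420)&(P[:,0]<640)&(P[:,1]>300)&(P[:,1]<530)&(P[:,2]>12)&(P[:,2]<125)]
    print("rest all",cv2.minAreaRect(q[:,:2].astype(np.float32)))
    q=P[(P[:,0]>420)&(P[:,0]<640)&(P[:,1]>300)&(P[:,1]<530)&(P[:,2]>4)&(P[:,2]<9)]
    print("base",len(q),cv2.minAreaRect(q[:,:2].astype(np.float32)))
    # slot plate plane
print(monitor.get_obs())
E
python3 c.py
```

```text
top plate 3275 x [-71.9   0.2  72.2] y [-109.9 -105.3   14.6  135.6  140.8] z 79.96292129222593
top trough floor 938 x [-71.9   0.4  72.5] y [147.1 148.7 186.5 224.3 225.4] z 19.35910008671749
top outer wall top 192 x [-63.1   2.3  62.4] y [223.6 224.1 231.2 241.2 242. ] z 96.1268890969776
top housing top 215 x [ 86.4  95.  103.4] y [-236.6 -235.8 -179.7 -120.6 -120.1] z 159.36669082019262
top marker 19 x [33.2 38.2 41.4] y [-231.1 -231.  -222.6 -213.2 -212.3] z 143.77340400345406
top chip 239 x [ 5.1 29.4 63.3] y [ 2.   5.5 41.5 64.2 65.1] z 86.82050864070311
top chip 128 x [-65.  -38.2  -6.6] y [-43.  -41.   -3.4  18.1  19.8] z 86.7919760726844
top chip 235 x [-76.6 -42.6 -22.5] y [ 73.   76.2 102.9 132.4 135.7] z 86.7551640554916
top slider bar 176 x [-93.5 -58.2 -41.6] y [-192.5 -188.8 -160.3 -106.7 -101.6] z 138.50287938030465
face out median 1.5781834582954046
top handle 361 [[458.2323191051985, 356.9517307136603, 104.11275563845356], [512.940593486289, 513.2859076569364, 118.41461276543123]] ((486.1932067871094, 434.02490234375), (160.91571044921875, 29.163475036621094), 79.04
[... 1267 characters left out ...]
453125, 427.3376159667969), (169.80557250976562, 29.206396102905273), 79.729736328125)
rest all ((502.0086364746094, 431.0585021972656), (193.47381591796875, 101.61488342285156), 76.08418273925781)
base 176 ((528.9786376953125, 415.76434326171875), (215.72518920898438, 208.68212890625), 86.93452453613281)
{'time_s': 1.4, 'joints': array([ 1.2,  0.4,  1.5,  0. ,  1.3, -0.1]), 'joint_vel': array([ 0., -0.,  0., -0., -0.,  0.]), 'effort': array([  0. , -52.8, -27.9,  -0. ,   0. ,  -0. ]), 'eef_pos': array([151.2, 580.6, 248.2]), 'eef_rot': array([-0. ,  0.1,  1. , -0. ]), 'wrist_force': array([ 0. , -0.1, -0.1]), 'torque': array([-0.,  0., -0.]), 'grip_force': 0.0, 'opening': 85.52042713147233}
```

```bash
cat >> h.py <<'E'
from scipy.spatial.transform import Rotation as Ro
def yawR(d): return Ro.from_euler('z',d,degrees=True)
GY=-1.45; G=np.array([569.5,-3.5,0]); RG=yawR(GY)
RY=-11.0; RO=np.array([499.2,432.,0]); RR=yawR(RY)
XS=np.array([.5,0,-.8660254]); ZS=np.array([.8660254,0,.5])
A_home=np.c_[[0,1,0],ZS,XS]             # tool x=Ys y=Zs z=Xs, rest frame
Rhome=RR*Ro.from_matrix(A_home)
def home_tcp(sx=-41,sz=11.5,sy=0): return RO+RR.apply([0,0,60]+sx*XS+sz*ZS+np.array([0,sy,0]))
Rsweep=RG*Ro.from_matrix(np.array([[1,0,0],[0,-1,0],[0,0,-1.]]).T)
def cur():
    o=monitor.get_obs(); q=o["eef_rot"]; return np.array(o["eef_pos"]),Ro.from_quat([q[1],q[2],q[3],q[0]]),o
def plan(segs,p=None,R=None):
    "segs: (target p, R, rows); prints rows dx dy dz rx ry rz"
    if p is None: p,R,o=cur(); print("now",p.round(1),"joints",np.round(o["joints"],2),"t",o["time_s"],"F",np.round(o["wrist_force"],1),"open",round(o["opening"],1),round(o["grip_force"],1))
    for tp,tR,n in segs:
        for i in range(n):
            k=n-i; d=R.inv().apply((np.array(tp)-p)/k)/150; w=(R.inv()*tR).as_rotvec()/k/np.radians(120)
            d=d.round(3);w=w.round(4)
            print(" ".join(f"{v:g}" for v in [*d,*w]), "" if np.linalg.norm(d)<.33 and np.linalg.norm(w)<.0715 else "TOO FAST")
            p=p+R.apply(d*150); R=R*Ro.from_rotvec(w*np.radians(120))
        print("--",p.round(1))
    return p,R
E
python3 - <<'E'
from h import *
g=home_tcp(); print(g,monitor.get_obs()["eef_rot"])
plan([(g-80*Rhome.apply([0,0,1]),Rhome,13)])
E
```

```text
[488.85295459 434.01126188 101.2570414 ] [-2.51056960e-05  1.27034417e-01  9.91898305e-01 -9.19158921e-05]
now [151.2 580.6 248.2] joints [ 1.2   0.36  1.51  0.    1.27 -0.12] t 1.4 F [ 0.  -0.1 -0.1] open 85.5 0.0
-0.166 -0.03 0.04 -0.0154 -0.0145 0.054 
-0.167 -0.013 0.044 -0.0154 -0.0145 0.054 
-0.166 0.004 0.049 -0.0154 -0.0145 0.054 
-0.163 0.022 0.055 -0.0154 -0.0145 0.054 
-0.158 0.038 0.06 -0.0154 -0.0145 0.054 
-0.151 0.053 0.067 -0.0154 -0.0144 0.054 
-0.142 0.068 0.073 -0.0154 -0.0145 0.054 
-0.132 0.081 0.08 -0.0154 -0.0144 0.054 
-0.119 0.092 0.086 -0.0154 -0.0145 0.054 
-0.105 0.102 0.093 -0.0154 -0.0144 0.0541 
-0.091 0.11 0.099 -0.0154 -0.0145 0.054 
-0.075 0.116 0.105 -0.0154 -0.0144 0.0541 
-0.058 0.12 0.11 -0.0155 -0.0145 0.054 
-- [449.6 441.6 170.6]
```

Call:
jog_arm([
  {"dx": -0.166,"dy": -0.03,"dz": 0.04,"rx": -0.0154,"ry": -0.0145,"rz": 0.054},
  {"dx": -0.167,"dy": -0.013,"dz": 0.044,"rx": -0.0154,"ry": -0.0145,"rz": 0.054},
  {"dx": -0.166,"dy": 0.004,"dz": 0.049,"rx": -0.0154,"ry": -0.0145,"rz": 0.054},
  {"dx": -0.163,"dy": 0.022,"dz": 0.055,"rx": -0.0154,"ry": -0.0145,"rz": 0.054},
  {"dx": -0.158,"dy": 0.038,"dz": 0.06,"rx": -0.0154,"ry": -0.0145,"rz": 0.054},
  {"dx": -0.151,"dy": 0.053,"dz": 0.067,"rx": -0.0154,"ry": -0.0145,"rz": 0.054},
  {"dx": -0.142,"dy": 0.068,"dz": 0.073,"rx": -0.0154,"ry": -0.0145,"rz": 0.054},
  {"dx": -0.132,"dy": 0.081,"dz": 0.08,"rx": -0.0154,"ry": -0.0145,"rz": 0.054},
  {"dx": -0.119,"dy": 0.092,"dz": 0.086,"rx": -0.0154,"ry": -0.0145,"rz": 0.054},
  {"dx": -0.105,"dy": 0.102,"dz": 0.093,"rx": -0.0154,"ry": -0.0145,"rz": 0.054},
  {"dx": -0.091,"dy": 0.11,"dz": 0.099,"rx": -0.0154,"ry": -0.0145,"rz": 0.054},
  {"dx": -0.075,"dy": 0.116,"dz": 0.105,"rx": -0.0154,"ry": -0.0145,"rz": 0.054},
], claw=0.4, grip_force=60)

```text
time_s: 2.6
eef_pos: [427.5, 451.8, 176.4]
eef_rot: [0.188, 0.711, 0.659, 0.155]
wrist_force: [0.0, 0.1, -0.9]
opening: 51.6
grip_force: 0.0
```

```bash
python3 - <<'E'
from h import *
g=home_tcp()
plan([(g-80*Rhome.apply([0,0,1]),Rhome,2),(g,Rhome,5)])
E
```

```text
now [427.5 451.8 176.4] joints [ 0.94  0.41  1.76 -0.61  0.82  1.4 ] t 2.6 F [ 0.   0.1 -0.9] open 51.6 0.0
-0.027 0.058 0.054 -0.0073 -0.0069 0.026 
-0.023 0.058 0.055 -0.0073 -0.0069 0.026 
-- [449.6 441.7 170.6]
-0 -0 0.107 -0 0 -0 
-0 -0 0.107 -0 0 -0 
-0 -0 0.107 -0 0 -0 
-0 -0 0.106 -0 0 -0 
-0 -0 0.107 -0 0 -0 
-- [488.9 434.1 101.2]
```

Call:
jog_arm([
  {"dx": -0.027,"dy": 0.058,"dz": 0.054,"rx": -0.0073,"ry": -0.0069,"rz": 0.026},
  {"dx": -0.023,"dy": 0.058,"dz": 0.055,"rx": -0.0073,"ry": -0.0069,"rz": 0.026},
  {"dz": 0.1},
  {"dz": 0.1},
  {"dz": 0.1},
  {"dz": 0.1},
  {},
])

```text
invalid input
```

```bash
python3 - <<'E'
from h import *
plan([(home_tcp(),Rhome,2)])
s=snapshot("side"); cv2.imwrite("pics/g1.png",cv2.resize(s["color"][90:180,190:310,::-1],(800,600),interpolation=cv2.INTER_CUBIC))
E
```

```text
now [427.5 451.8 176.4] joints [ 0.94  0.41  1.76 -0.61  0.82  1.4 ] t 2.6 F [ 0.   0.1 -0.9] open 51.6 0.0
-0.035 0.065 0.32 -0.0073 -0.0069 0.026 
-0.028 0.063 0.322 -0.0073 -0.0069 0.026 
-- [488.9 433.9 101.3]
```

View pics/g1.png

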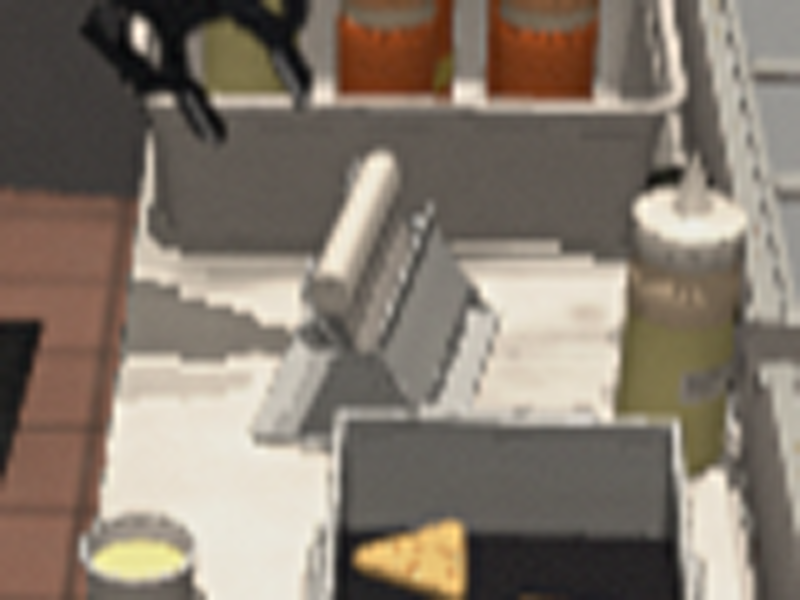

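The call was refused, apparently because of the empty row. The picture shows the gripper still up left at (250,80) and the scraper untouched in its rest at (355,240).

Call:
jog_arm([
  {"dx": -0.027,"dy": 0.058,"dz": 0.054,"rx": -0.0073,"ry": -0.0069,"rz": 0.026},
  {"dx": -0.023,"dy": 0.058,"dz": 0.055,"rx": -0.0073,"ry": -0.0069,"rz": 0.026},
  {"dx": 0,"dy": 0,"dz": 0.1,"rx": 0,"ry": 0,"rz": 0},
  {"dx": 0,"dy": 0,"dz": 0.1,"rx": 0,"ry": 0,"rz": 0},
  {"dx": 0,"dy": 0,"dz": 0.1,"rx": 0,"ry": 0,"rz": 0},
  {"dx": 0,"dy": 0,"dz": 0.1,"rx": 0,"ry": 0,"rz": 0},
])

```text
time_s: 3.25
eef_pos: [478.5, 436.3, 117.1]
eef_rot: [0.199, 0.744, 0.617, 0.164]
wrist_force: [-0.3, -0.9, -0.1]
opening: 51.2
grip_force: 0.0
```

```bash
python3 - <<'E'
from h import *
plan([(home_tcp(),Rhome,1)])
s=snapshot("side"); cv2.imwrite("pics/g2.png",cv2.resize(s["color"][90:180,190:310,::-1],(800,600),interpolation=cv2.INTER_CUBIC))
E
```

```text
now [478.5 436.3 117.1] joints [ 0.87  0.52  1.77 -0.73  0.72  1.59] t 3.25 F [-0.3 -0.9 -0.1] open 51.2 0.0
-0.002 0.009 0.127 -0.001 -0.0002 0.0027 
-- [488.9 434.  101.3]
```

View pics/g2.png

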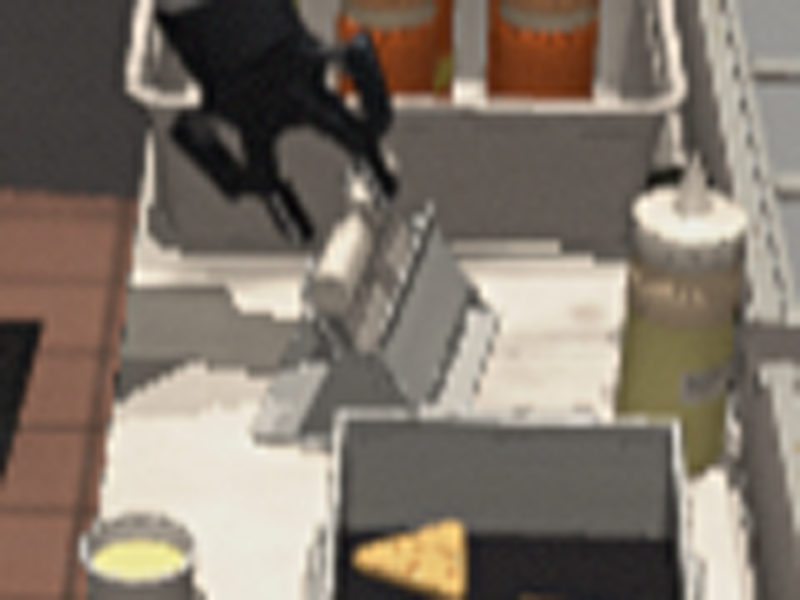

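The fingers straddle the handle, with tips at (300,235) and (390,190). I'll go the last 19 mm and close.

Call:
jog_arm([
  {"dx": -0.001,"dy": 0.005,"dz": 0.065,"rx": -0.0005,"ry": 0,"rz": 0.0013},
  {"dx": -0.001,"dy": 0.004,"dz": 0.062,"rx": -0.0005,"ry": 0,"rz": 0.0013},
])

```text
time_s: 3.5
eef_pos: [489.1, 434.4, 102.3]
eef_rot: [0.2, 0.745, 0.614, 0.165]
wrist_force: [0.3, 0.2, 0.2]
opening: 51.2
grip_force: 0.0
```

Call:
jog_arm([
  {"dx": 0},
  {"dx": 0},
  {"dx": 0},
  {"dx": 0},
  {"dx": 0},
  {"dx": 0},
], claw=1, grip_force=60)

```text
invalid input
```

```bash
python3 - <<'E'
from h import *
p,R,o=cur(); print(R.as_euler('xyz',degrees=True),Rhome.as_euler('xyz',degrees=True)); plan([(p-100*R.apply([0,0,1]),R,4)])
E
```

```text
[ 1.49953301e+02 -7.71635067e-02  7.89936562e+01] [ 1.50000000e+02 -1.27222187e-14  7.90000000e+01]
now [489.1 434.4 102.3] joints [ 0.86  0.55  1.77 -0.75  0.69  1.61] t 3.5 F [0.3 0.2 0.2] open 51.2 0.0
0 0 -0.167 0 0 0 
0 0 -0.167 0 0 0 
0 -0 -0.166 0 0 0 
0 -0 -0.167 0 0 0 
-- [439.9 443.9 188.9]
```

All fields are needed in each row.

Call:
jog_arm([
  {"dx": 0,"dy": 0,"dz": 0,"rx": 0,"ry": 0,"rz": 0},
  {"dx": 0,"dy": 0,"dz": 0,"rx": 0,"ry": 0,"rz": 0},
  {"dx": 0,"dy": 0,"dz": 0,"rx": 0,"ry": 0,"rz": 0},
  {"dx": 0,"dy": 0,"dz": 0,"rx": 0,"ry": 0,"rz": 0},
  {"dx": 0,"dy": 0,"dz": 0,"rx": 0,"ry": 0,"rz": 0},
  {"dx": 0,"dy": 0,"dz": 0,"rx": 0,"ry": 0,"rz": 0},
], claw=1, grip_force=60)

```text
time_s: 4.1
eef_pos: [488.6, 434.5, 103.1]
eef_rot: [0.2, 0.745, 0.614, 0.165]
wrist_force: [-1.6, -0.2, -0.3]
opening: 20.8
grip_force: 59.0
```

Call:
jog_arm([
  {"dx": 0,"dy": 0,"dz": -0.08,"rx": 0,"ry": 0,"rz": 0},
  {"dx": 0,"dy": 0,"dz": -0.16,"rx": 0,"ry": 0,"rz": 0},
  {"dx": 0,"dy": 0,"dz": -0.16,"rx": 0,"ry": 0,"rz": 0},
  {"dx": 0,"dy": 0,"dz": -0.16,"rx": 0,"ry": 0,"rz": 0},
  {"dx": 0,"dy": 0,"dz": -0.14,"rx": 0,"ry": 0,"rz": 0},
])

```text
time_s: 4.6
eef_pos: [436.1, 444.5, 195.4]
eef_rot: [0.199, 0.745, 0.614, 0.165]
wrist_force: [0.2, 1.1, -1.2]
opening: 21.0
grip_force: 59.5
```

```bash
python3 - <<'E'
from h import *
# sweep start: blade flat back (scraper z=0) faces +y_g. TCP at scraper (-41,0,11.5); edge 94 below
def sw(xg,yg,z): return G+RG.apply([xg,yg,0])+np.array([0,0,z])
p=plan([(sw(0,60,290),Rsweep,14),(sw(0,-80,200),Rsweep,5)])
E
```

```text
now [436.1 444.5 195.4] joints [ 0.94  0.39  1.74 -0.63  0.87  1.52] t 4.6 F [ 0.2  1.1 -1.2] open 21.0 59.5
-0.169 0.108 0.01 0.0148 -0.0126 0.0467 
-0.157 0.124 0.011 0.0148 -0.0126 0.0467 
-0.144 0.139 0.011 0.0148 -0.0126 0.0467 
-0.13 0.153 0.01 0.0148 -0.0126 0.0467 
-0.114 0.165 0.008 0.0148 -0.0126 0.0467 
-0.097 0.176 0.005 0.0148 -0.0126 0.0467 
-0.079 0.184 0.002 0.0148 -0.0126 0.0467 
-0.061 0.191 -0.002 0.0148 -0.0125 0.0467 
-0.042 0.196 -0.007 0.0147 -0.0126 0.0467 
-0.023 0.199 -0.012 0.0148 -0.0125 0.0467 
-0.004 0.2 -0.017 0.0147 -0.0126 0.0467 
0.015 0.199 -0.024 0.0148 -0.0125 0.0467 
0.034 0.196 -0.031 0.0147 -0.0126 0.0466 
0.052 0.19 -0.037 0.0148 -0.0125 0.0467 
-- [571.   56.5 289.9]
-0 0.187 0.12 -0 -0 -0 
-0 0.187 0.12 -0 -0 -0 
-0 0.187 0.12 -0 -0 -0 
-0 0.186 0.12 -0 -0 -0 
-0 0.187 0.12 -0 -0 -0 
-- [567.5 -83.5 199.9]
```

Call:
jog_arm([
  {"dx": -0.169,"dy": 0.108,"dz": 0.01,"rx": 0.0148,"ry": -0.0126,"rz": 0.0467},
  {"dx": -0.157,"dy": 0.124,"dz": 0.011,"rx": 0.0148,"ry": -0.0126,"rz": 0.0467},
  {"dx": -0.144,"dy": 0.139,"dz": 0.011,"rx": 0.0148,"ry": -0.0126,"rz": 0.0467},
  {"dx": -0.13,"dy": 0.153,"dz": 0.01,"rx": 0.0148,"ry": -0.0126,"rz": 0.0467},
  {"dx": -0.114,"dy": 0.165,"dz": 0.008,"rx": 0.0148,"ry": -0.0126,"rz": 0.0467},
  {"dx": -0.097,"dy": 0.176,"dz": 0.005,"rx": 0.0148,"ry": -0.0126,"rz": 0.0467},
  {"dx": -0.079,"dy": 0.184,"dz": 0.002,"rx": 0.0148,"ry": -0.0126,"rz": 0.0467},
  {"dx": -0.061,"dy": 0.191,"dz": -0.002,"rx": 0.0148,"ry": -0.0125,"rz": 0.0467},
  {"dx": -0.042,"dy": 0.196,"dz": -0.007,"rx": 0.0147,"ry": -0.0126,"rz": 0.0467},
  {"dx": -0.023,"dy": 0.199,"dz": -0.012,"rx": 0.0148,"ry": -0.0125,"rz": 0.0467},
  {"dx": -0.004,"dy": 0.2,"dz": -0.017,"rx": 0.0147,"ry": -0.0126,"rz": 0.0467},
  {"dx": 0.015,"dy": 0.199,"dz": -0.024,"rx": 0.0148,"ry": -0.0125,"rz": 0.0467},
])

```text
time_s: 5.8
eef_pos: [552.4, 111.1, 276.2]
eef_rot: [0.031, 0.996, 0.083, 0.026]
wrist_force: [0.6, -0.0, -2.1]
opening: 21.1
grip_force: 59.6
```

```bash
cat >> h.py <<'E'
def sw(xg,yg,z): return G+RG.apply([xg,yg,0])+np.array([0,0,z])
E
python3 - <<'E'
from h import *
plan([(sw(0,60,290),Rsweep,2),(sw(0,-80,200),Rsweep,5)])
E
```

```text
now [552.4 111.1 276.2] joints [ 0.12  0.26  1.59 -0.07  1.25  1.54] t 5.8 F [ 0.6 -0.  -2.1] open 21.1 59.6
0.033 0.193 -0.032 0.0145 -0.0125 0.0459 
0.05 0.187 -0.039 0.0145 -0.0124 0.0459 
-- [571.   56.5 290. ]
-0 0.187 0.12 -0 -0 -0 
-0 0.187 0.12 -0 -0 -0 
-0 0.186 0.12 -0 -0 -0 
-0 0.187 0.12 -0 -0 -0 
-0 0.186 0.12 -0 -0 -0 
-- [567.5 -83.4 200. ]
```

Call:
jog_arm([
  {"dx": 0.033,"dy": 0.193,"dz": -0.032,"rx": 0.0145,"ry": -0.0125,"rz": 0.0459},
  {"dx": 0.05,"dy": 0.187,"dz": -0.039,"rx": 0.0145,"ry": -0.0124,"rz": 0.0459},
  {"dx": 0,"dy": 0.187,"dz": 0.12,"rx": 0,"ry": 0,"rz": 0},
  {"dx": 0,"dy": 0.187,"dz": 0.12,"rx": 0,"ry": 0,"rz": 0},
  {"dx": 0,"dy": 0.187,"dz": 0.12,"rx": 0,"ry": 0,"rz": 0},
  {"dx": 0,"dy": 0.187,"dz": 0.12,"rx": 0,"ry": 0,"rz": 0},
  {"dx": 0,"dy": 0.187,"dz": 0.12,"rx": 0,"ry": 0,"rz": 0},
  {"dx": 0,"dy": 0,"dz": 0,"rx": 0,"ry": 0,"rz": 0},
])

```text
time_s: 6.6
eef_pos: [566.5, -85.5, 197.4]
eef_rot: [0.001, 1.0, -0.012, -0.002]
wrist_force: [-1.0, -0.3, -1.7]
opening: 20.7
grip_force: 59.5
```

```bash
python3 - <<'E'
from h import *
plan([(sw(0,-80,179),Rsweep,2)])
s=snapshot("side"); cv2.imwrite("pics/g3.png",cv2.resize(s["color"][120:255,190:370,::-1],(800,600),interpolation=cv2.INTER_CUBIC))
W=pts(s); g=(W-G)@RG.as_matrix()
m=(abs(g[...,0])<110)&(abs(g[...,1]+85)<25)&(g[...,2]>90)&(g[...,2]<175)
q=g[m]; 
for z in range(95,176,8):
    k=q[abs(q[:,2]-z)<4]
    if len(k)>3: print(z,len(k),k[:,0].min().round(1),k[:,0].max().round(1),np.median(k[:,1]).round(1))
E
```

```text
now [566.5 -85.5 197.4] joints [-0.27  0.37  1.63 -0.    1.14  1.33] t 6.6 F [-1.  -0.3 -1.7] open 20.7 59.5
0.003 -0.007 0.061 0.0005 0.0008 0.0002 
0.004 -0.007 0.062 0.0005 0.0008 0.0003 
-- [567.5 -83.5 178.9]
95 15 -97.2 -91.9 -80.0
103 45 -96.4 46.3 -74.1
111 82 -74.5 61.4 -75.6
119 88 -74.5 70.4 -76.8
127 83 -74.6 72.9 -77.2
135 100 -74.6 72.6 -77.7
143 82 -74.4 71.7 -79.1
151 100 -74.6 71.4 -79.4
159 91 -74.5 70.6 -80.1
167 85 -74.7 73.2 -81.5
175 46 -74.6 72.7 -81.8
```

View pics/g3.png

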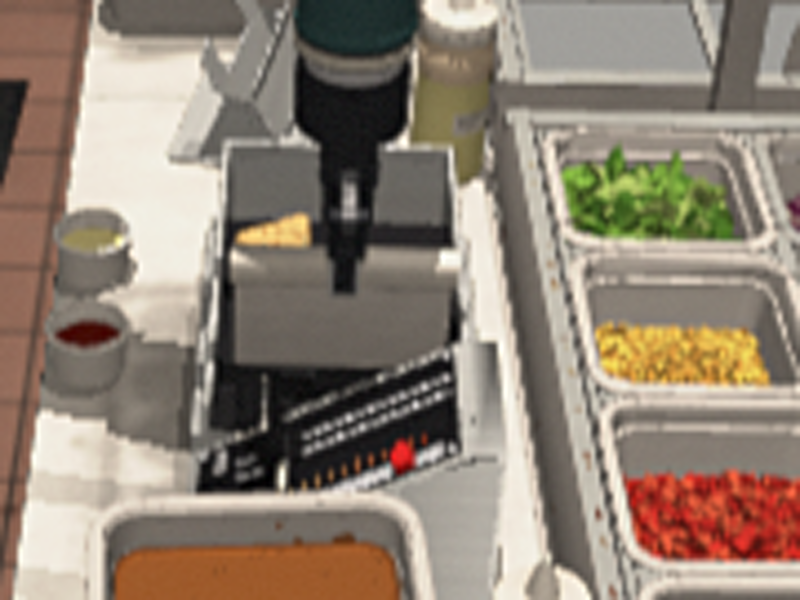

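Scraper is held square: its edge is near (230-450,365) in the crop, spans griddle x -75..+73 and sits at z 103 as expected. The bare rest is at the top left.

Call:
jog_arm([
  {"dx": 0.003,"dy": 0,"dz": 0.07,"rx": 0.0005,"ry": 0.0008,"rz": 0.0003},
  {"dx": 0.004,"dy": 0,"dz": 0.07,"rx": 0.0005,"ry": 0.0008,"rz": 0.0003},
  {"dx": 0,"dy": 0,"dz": 0,"rx": 0,"ry": 0,"rz": 0},
])

```text
time_s: 6.95
eef_pos: [568.3, -82.0, 176.8]
eef_rot: [-0.001, 1.0, -0.011, 0.001]
wrist_force: [-0.7, 0.0, -1.6]
opening: 21.0
grip_force: 59.5
```

Call:
jog_arm([
  {"dx": 0,"dy": -0.05,"dz": 0.005,"rx": 0,"ry": 0,"rz": 0},
  {"dx": 0,"dy": -0.1,"dz": 0,"rx": 0,"ry": 0,"rz": 0},
  {"dx": 0,"dy": -0.1,"dz": 0,"rx": 0,"ry": 0,"rz": 0},
  {"dx": 0,"dy": -0.1,"dz": 0,"rx": 0,"ry": 0,"rz": 0},
  {"dx": 0,"dy": -0.1,"dz": 0,"rx": 0,"ry": 0,"rz": 0},
  {"dx": 0,"dy": -0.1,"dz": 0,"rx": 0,"ry": 0,"rz": 0},
  {"dx": 0,"dy": -0.1,"dz": 0,"rx": 0,"ry": 0,"rz": 0},
  {"dx": 0,"dy": -0.1,"dz": 0,"rx": 0,"ry": 0,"rz": 0},
  {"dx": 0,"dy": -0.1,"dz": 0,"rx": 0,"ry": 0,"rz": 0},
  {"dx": 0,"dy": -0.1,"dz": 0,"rx": 0,"ry": 0,"rz": 0},
  {"dx": 0,"dy": -0.1,"dz": 0,"rx": 0,"ry": 0,"rz": 0},
  {"dx": 0,"dy": 0,"dz": 0,"rx": 0,"ry": 0,"rz": 0},
])

```text
time_s: 8.15
eef_pos: [573.1, 76.3, 177.4]
eef_rot: [-0.0, 1.0, -0.011, 0.002]
wrist_force: [-0.3, -0.4, -1.0]
opening: 20.9
grip_force: 59.5
```

```bash
python3 - <<'E'
from h import *
plan([(sw(0,150,176),Rsweep,6)])
s=snapshot("side"); a=cv2.resize(s["color"][120:255,190:370,::-1],(400,300),interpolation=cv2.INTER_CUBIC)
t=snapshot("top"); b=cv2.resize(t["color"][130:235,170:310,::-1],(400,300),interpolation=cv2.INTER_CUBIC)
cv2.imwrite("pics/g4.png",np.hstack([a,b]))
E
```

```text
now [573.1  76.3 177.4] joints [0.01 0.4  1.64 0.   1.1  1.6 ] t 8.15 F [-0.3 -0.4 -1. ] open 20.9 59.5
-0.001 -0.078 0.002 -0.0001 -0.0003 0.0003 
-0.002 -0.078 0.002 -0.0001 -0.0003 0.0002 
-0.002 -0.078 0.001 -0.0001 -0.0003 0.0003 
-0.001 -0.078 0.002 -0.0001 -0.0003 0.0002 
-0.002 -0.078 0.001 -0 -0.0003 0.0003 
-0.001 -0.077 0.002 -0.0001 -0.0003 0.0002 
-- [573.3 146.4 176. ]
```

View pics/g4.png

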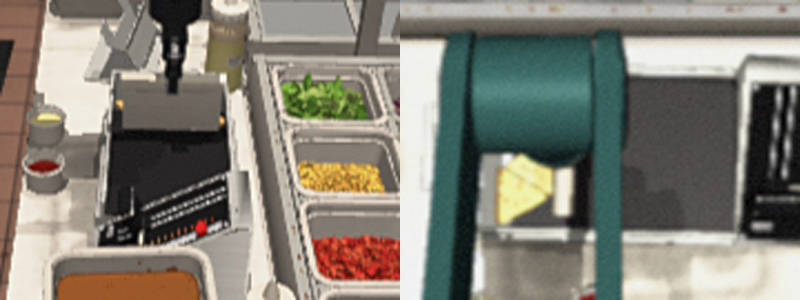

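The plate behind the blade is clear, and chips are being pushed ahead of it near the trough edge, at (525,185) in the top view. I'll continue.

Call:
jog_arm([
  {"dx": 0,"dy": -0.07,"dz": 0.005,"rx": 0,"ry": 0,"rz": 0},
  {"dx": 0,"dy": -0.08,"dz": 0,"rx": 0,"ry": 0,"rz": 0},
  {"dx": 0,"dy": -0.08,"dz": 0,"rx": 0,"ry": 0,"rz": 0},
  {"dx": 0,"dy": -0.08,"dz": 0,"rx": 0,"ry": 0,"rz": 0},
  {"dx": 0,"dy": -0.08,"dz": 0,"rx": 0,"ry": 0,"rz": 0},
  {"dx": 0,"dy": -0.08,"dz": 0,"rx": 0,"ry": 0,"rz": 0},
  {"dx": 0,"dy": -0.08,"dz": 0,"rx": 0,"ry": 0,"rz": 0},
  {"dx": 0,"dy": 0,"dz": 0,"rx": 0,"ry": 0,"rz": 0},
  {"dx": 0,"dy": 0,"dz": 0,"rx": 0,"ry": 0,"rz": 0},
])

```text
time_s: 9.15
eef_pos: [576.0, 158.1, 178.6]
eef_rot: [-0.0, 1.0, -0.011, 0.003]
wrist_force: [-2.2, -1.5, 10.3]
opening: 21.1
grip_force: 61.1
```

```bash
cat > d.py <<'E'
from h import *
import sys
plan([(sw(0,165,300),Rsweep,5)])
for n in ("side","top"):
    s=snapshot(n); W=pts(s); g=(W-G)@RG.as_matrix(); hsv=cv2.cvtColor(s["color"],cv2.COLOR_RGB2HSV)
    yel=(hsv[...,0]>12)&(hsv[...,0]<32)&(hsv[...,1]>70)&(hsv[...,2]>100)&(g[...,1]>-110)&(g[...,1]<240)&(abs(g[...,0])<95)
    k,l,st,ce=cv2.connectedComponentsWithStats(yel.astype(np.uint8))
    for i in range(1,k):
        if st[i,4]>8: m=l==i; print(n,st[i,4],np.nanpercentile(g[m],[5,50,95],axis=0).round().tolist())
    c=s["color"][120:255,190:370] if n=="side" else s["color"][130:235,170:310]
    c=cv2.resize(c[...,::-1],(400,300),interpolation=cv2.INTER_CUBIC); 
    if n=="side": a=c
cv2.imwrite(sys.argv[1],np.hstack([a,c]))
E
python3 d.py pics/g5.png
```

```text
now [576.  158.1 178.6] joints [ 0.15  0.42  1.6  -0.    1.11  1.75] t 9.15 F [-2.2 -1.5 10.3] open 21.1 61.1
-0.002 -0.005 -0.162 -0.0001 -0.0006 0.0003 
-0.002 -0.004 -0.162 -0.0001 -0.0006 0.0002 
-0.003 -0.005 -0.162 -0.0001 -0.0006 0.0003 
-0.003 -0.004 -0.162 -0 -0.0006 0.0002 
-0.003 -0.004 -0.161 -0.0001 -0.0007 0.0003 
-- [573.6 161.4 300. ]
side 33 [[-26.0, 157.0, 35.0], [-14.0, 164.0, 76.0], [2.0, 227.0, 86.0]]
```

Call:
jog_arm([
  {"dx": 0,"dy": 0,"dz": -0.1,"rx": 0,"ry": 0,"rz": 0},
  {"dx": 0,"dy": 0.2,"dz": -0.2,"rx": 0,"ry": 0,"rz": 0},
  {"dx": 0,"dy": 0.3,"dz": -0.1,"rx": 0,"ry": 0,"rz": 0},
  {"dx": 0,"dy": 0.3,"dz": 0,"rx": 0,"ry": 0,"rz": 0},
  {"dx": 0,"dy": 0.3,"dz": 0,"rx": 0,"ry": 0,"rz": 0},
  {"dx": 0,"dy": 0.3,"dz": 0,"rx": 0,"ry": 0,"rz": 0},
  {"dx": 0,"dy": 0,"dz": 0,"rx": 0,"ry": 0,"rz": 0},
])

```text
time_s: 9.95
eef_pos: [570.3, -57.9, 236.9]
eef_rot: [0.001, 1.0, -0.014, 0.002]
wrist_force: [0.8, 1.0, -1.2]
opening: 21.1
grip_force: 59.7
```

```bash
python3 d.py pics/g6.png
```

```text
now [570.3 -57.9 236.9] joints [-0.22  0.33  1.59 -0.    1.22  1.38] t 9.95 F [ 0.8  1.  -1.2] open 21.1 59.7
-0.003 -0.292 -0.085 0.0002 -0.0005 -0.0003 
-0.003 -0.292 -0.085 0.0002 -0.0004 -0.0003 
-0.003 -0.293 -0.084 0.0003 -0.0005 -0.0002 
-0.003 -0.292 -0.084 0.0002 -0.0004 -0.0003 
-0.003 -0.293 -0.085 0.0003 -0.0005 -0.0002 
-- [573.7 161.5 300. ]
top 153 [[-6.0, 142.0, 34.0], [47.0, 152.0, 68.0], [81.0, 168.0, 79.0]]
top 85 [[-82.0, 146.0, 31.0], [-59.0, 160.0, 51.0], [-32.0, 170.0, 74.0]]
```

View pics/g6.png

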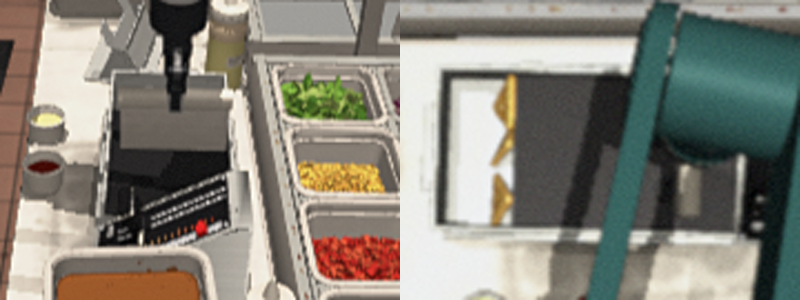

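The top crop shows all three chips in the trough, leaning steeply on the plate's edge (at about (505,100), (502,145), (500,200)). The plate is clear. I need to measure their centres.

```bash
cat > e.py <<'E'
from h import *
s=snapshot("top"); W=pts(s); g=(W-G)@RG.as_matrix(); hsv=cv2.cvtColor(s["color"],cv2.COLOR_RGB2HSV)
yel=(hsv[...,0]>8)&(hsv[...,0]<34)&(hsv[...,1]>70)&(hsv[...,2]>70)&(g[...,1]>100)&(g[...,1]<235)&(abs(g[...,0])<95)
r,c=np.where(yel); print(r.min(),r.max(),c.min(),c.max())
for i in range(r.min(),r.max()+1):
    j=np.where(yel[i])[0]
    if len(j): print(i," ".join(f"({g[i,k,0]:.0f},{g[i,k,1]:.0f},{g[i,k,2]:.0f})" for k in j))
# plate edge + trough reference
m=(abs(g[...,0])<80)&(abs(g[...,2]-80)<4)&(g[...,1]>60)&(g[...,1]<160)&~yel; print("plate max y",np.percentile(g[m][:,1],[99,100]))
cv2.imwrite("pics/g7.png",cv2.resize(s["color"][150:212,182:262,::-1],(800,600),interpolation=cv2.INTER_CUBIC))
E
python3 e.py
```

```text
156 208 202 210
156 (91,157,52) (88,151,70) (88,148,71) (87,143,81)
157 (85,155,68) (85,151,71) (84,147,73) (84,144,76)
158 (81,154,69) (81,150,75) (81,147,75) (80,143,80)
159 (79,155,65) (78,150,73) (78,147,70) (77,143,78)
160 (76,159,58) (75,154,66) (74,150,74) (75,148,67) (73,143,79)
161 (73,159,56) (71,154,69) (71,150,72) (71,147,70) (70,143,80)
162 (71,163,49) (69,159,58) (69,154,64) (68,150,71) (68,147,69) (67,143,79)
163 (68,167,43) (67,163,47) (65,158,62) (65,154,67) (64,150,74) (64,147,74) (64,143,77)
164 (64,167,44) (63,162,52) (63,159,56) (61,154,67) (61,150,72) (61,147,70) (60,143,77)
165 (61,167,41) (60,162,53) (59,158,58) (58,154,69) (58,150,70) (58,147,71) (57,143,78)
166 (58,171,36) (58,167,43) (57,162,51) (56,158,56) (55,154,65) (54,149,75) (54,147,71) (53,142,78)
167 (55,171,38) (54,166,46) (54,163,48) (52,158,62) (52,154,65) (50,149,77) (51,146,73) (50,142,78)
168 (52,171,36) (50,166,48) (50,162,53) (49,158,60) (48,153,70) (47,149,75) (47,146,72) (46,142,81)
169 (47,166,44) (46,161,57) (45,157,62) (44,153,69) (44,150,72) (45,147,68) (43,142,79)
170 (43,166,46) (43,
[... 1424 characters left out ...]
 (-56,153,69) (-56,150,73) (-56,146,72) (-56,142,80)
200 (-59,167,40) (-59,162,52) (-59,158,58) (-60,153,70) (-59,150,69) (-59,146,72) (-60,142,80)
201 (-62,166,42) (-62,162,50) (-63,158,60) (-63,153,68) (-63,150,66) (-63,147,64) (-63,142,78)
202 (-66,166,43) (-66,162,51) (-66,157,62) (-66,153,66) (-66,150,65) (-65,151,23)
203 (-69,171,34) (-69,166,44) (-69,162,51) (-69,157,61) (-69,154,60) (-69,151,56)
204 (-72,166,43) (-72,162,48) (-73,158,52) (-72,155,53)
205 (-76,171,31) (-76,166,40) (-76,162,49) (-76,159,45)
206 (-79,170,33) (-79,166,44) (-79,162,43) (-79,160,36)
207 (-83,170,35) (-83,167,35) (-82,163,36)
208 (-86,170,32) (-86,167,34) (-86,164,31)
plate max y [142.76003338 143.99413917]
```

View pics/g7.png

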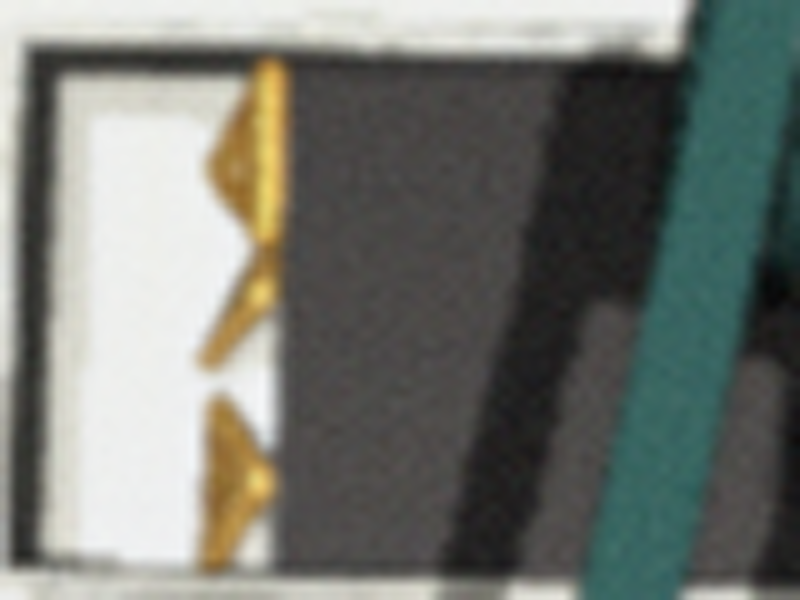

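The crop shows the two back chips at (245,170) and (240,300) and the front one at (235,490), all leaning on the plate's edge. The back one's centre is barely beyond the y limit, so I'll press their tops down with the blade edge to slide them flat.

```bash
python3 - <<'E'
from h import *
plan([(sw(0,140.5,215),Rsweep,6),(sw(0,140.5,180),Rsweep,2)])
E
```

```text
now [569.8 -52.7 236.6] joints [-0.21  0.33  1.59  0.    1.22  1.38] t 10.1 F [ 0.5  0.2 -2.1] open 21.0 59.7
-0.002 -0.211 0.024 -0.0001 -0.0003 0.0001 
-0.002 -0.211 0.024 -0.0001 -0.0003 0.0001 
-0.002 -0.211 0.024 -0.0001 -0.0003 0 
-0.001 -0.21 0.024 -0.0001 -0.0002 0.0001 
-0.002 -0.211 0.024 -0 -0.0003 0 
-0.001 -0.21 0.024 -0.0001 -0.0002 0.0001 
-- [573.1 136.9 215.1]
-0 -0 0.117 0 -0 -0 
-0 -0 0.117 0 -0 -0 
-- [573.1 136.9 180. ]
```

Call:
jog_arm([
  {"dx": -0.002,"dy": -0.211,"dz": 0.024,"rx": 0,"ry": 0,"rz": 0},
  {"dx": -0.002,"dy": -0.211,"dz": 0.024,"rx": 0,"ry": 0,"rz": 0},
  {"dx": -0.002,"dy": -0.211,"dz": 0.024,"rx": 0,"ry": 0,"rz": 0},
  {"dx": -0.002,"dy": -0.211,"dz": 0.024,"rx": 0,"ry": 0,"rz": 0},
  {"dx": -0.002,"dy": -0.211,"dz": 0.024,"rx": 0,"ry": 0,"rz": 0},
  {"dx": -0.002,"dy": -0.21,"dz": 0.024,"rx": 0,"ry": 0,"rz": 0},
  {"dx": 0,"dy": 0,"dz": 0.1,"rx": 0,"ry": 0,"rz": 0},
  {"dx": 0,"dy": 0,"dz": 0.1,"rx": 0,"ry": 0,"rz": 0},
  {"dx": 0,"dy": 0,"dz": 0,"rx": 0,"ry": 0,"rz": 0},
  {"dx": 0,"dy": 0,"dz": 0,"rx": 0,"ry": 0,"rz": 0},
], grip_force=90)

```text
time_s: 11.1
eef_pos: [572.2, 137.8, 185.1]
eef_rot: [-0.0, 1.0, -0.011, 0.001]
wrist_force: [0.2, -0.2, -1.5]
opening: 20.2
grip_force: 90.5
```

```bash
python3 - <<'E'
from h import *
plan([(sw(0,140.5,180),Rsweep,2)])
E
```

```text
now [572.2 137.8 185.1] joints [ 0.12  0.4   1.61 -0.    1.12  1.71] t 11.1 F [ 0.2 -0.2 -1.5] open 20.2 90.5
0.003 0.003 0.017 -0.0001 -0.0007 0.0008 
0.003 0.003 0.017 -0.0001 -0.0007 0.0007 
-- [573.1 136.9 180. ]
```

Call:
jog_arm([
  {"dx": 0,"dy": 0,"dz": 0.035,"rx": 0,"ry": 0,"rz": 0},
  {"dx": 0,"dy": 0,"dz": 0.035,"rx": 0,"ry": 0,"rz": 0},
  {"dx": 0,"dy": 0,"dz": 0.02,"rx": 0,"ry": 0,"rz": 0},
  {"dx": 0,"dy": 0,"dz": 0.02,"rx": 0,"ry": 0,"rz": 0},
  {"dx": 0,"dy": 0,"dz": 0.02,"rx": 0,"ry": 0,"rz": 0},
])

```text
time_s: 11.6
eef_pos: [575.3, 136.2, 170.6]
eef_rot: [-0.0, 1.0, -0.012, 0.005]
wrist_force: [-9.0, -4.3, 48.6]
opening: 20.4
grip_force: 97.3
```

Call:
jog_arm([
  {"dx": 0,"dy": 0,"dz": -0.06,"rx": 0,"ry": 0,"rz": 0},
  {"dx": 0,"dy": 0,"dz": -0.2,"rx": 0,"ry": 0,"rz": 0},
  {"dx": 0,"dy": 0.3,"dz": -0.15,"rx": 0,"ry": 0,"rz": 0},
  {"dx": 0,"dy": 0.3,"dz": 0,"rx": 0,"ry": 0,"rz": 0},
  {"dx": 0,"dy": 0.3,"dz": 0,"rx": 0,"ry": 0,"rz": 0},
  {"dx": 0,"dy": 0.3,"dz": 0,"rx": 0,"ry": 0,"rz": 0},
  {"dx": 0,"dy": 0,"dz": 0,"rx": 0,"ry": 0,"rz": 0},
  {"dx": 0,"dy": 0,"dz": 0,"rx": 0,"ry": 0,"rz": 0},
])

```text
time_s: 12.4
eef_pos: [568.1, -44.3, 226.9]
eef_rot: [-0.0, 1.0, -0.013, 0.002]
wrist_force: [-0.3, 0.4, -1.5]
opening: 20.1
grip_force: 90.5
```

```bash
cat > f.py <<'E'
from h import *
plan([(sw(0,140.5,200),Rsweep,6)])
s=snapshot("top"); W=pts(s); g=(W-G)@RG.as_matrix(); hsv=cv2.cvtColor(s["color"],cv2.COLOR_RGB2HSV)
yel=(hsv[...,0]>8)&(hsv[...,0]<34)&(hsv[...,1]>70)&(hsv[...,2]>70)&(g[...,1]>100)&(g[...,1]<235)&(abs(g[...,0])<95)
r,c=np.where(yel)
for i in range(r.min(),r.max()+1,2):
    j=np.where(yel[i])[0]
    if len(j): print(i," ".join(f"({g[i,k,0]:.0f},{g[i,k,1]:.0f},{g[i,k,2]:.0f})" for k in j))
s=snapshot("side"); W=pts(s); g=(W-G)@RG.as_matrix(); p,R,o=cur(); t=(p-G)@RG.as_matrix()
d=g-t
m=(abs(d[...,0])<80)&(abs(d[...,1])<25)&(d[...,2]>-110)&(d[...,2]<5)
for z in range(-105,0,10):
    k=d[m&(abs(d[...,2]-z)<5)]
    if len(k)>3: print("scr",z,len(k),k[:,0].min().round(1),k[:,0].max().round(1),np.median(k[:,1]).round(1),k[:,2].min().round(1))
E
python3 f.py
```

```text
now [568.1 -44.3 226.9] joints [-0.2   0.33  1.61  0.    1.2   1.4 ] t 12.4 F [-0.3  0.4 -1.5] open 20.1 90.5
-0 -0.201 0.03 -0.0001 -0.0003 -0.0001 
0 -0.202 0.03 -0 -0.0003 -0.0001 
0 -0.202 0.03 -0.0001 -0.0003 -0.0001 
0 -0.201 0.03 -0 -0.0003 -0.0002 
0 -0.202 0.03 -0.0001 -0.0003 -0.0001 
0.001 -0.201 0.03 -0 -0.0002 -0.0002 
-- [573.1 136.9 199.9]
156 (90,156,55) (88,151,72) (88,148,72) (87,143,81)
158 (82,155,66) (81,150,75) (82,148,69) (80,143,79)
160 (77,159,53) (75,155,64) (74,150,72) (74,147,73) (73,143,80)
162 (71,163,49) (69,158,59) (68,154,69) (67,150,76) (67,147,75) (67,143,77)
164 (65,168,37) (64,163,50) (63,158,58) (62,154,64) (61,150,72) (61,147,69) (60,143,79)
166 (58,171,37) (57,167,44) (56,162,53) (56,158,57) (55,154,67) (54,149,77) (54,147,71) (53,142,80)
168 (52,171,35) (51,167,41) (50,162,51) (49,158,60) (48,153,69) (47,149,73) (47,146,74) (47,142,79)
170 (44,166,45) (42,161,56) (42,157,61) (41,154,65) (41,150,69) (41,147,68) (40,142,80)
172 (35,157,63) (34,153,70) (34,149,72) (34,146,71) (33,141,83)
174 (27,152,72) (27,149,72) (28,146,67) (27,142,78)
176 (23
[... 512 characters left out ...]
 (-53,146,72) (-53,142,81)
200 (-59,167,39) (-59,162,53) (-59,158,60) (-60,153,72) (-60,149,73) (-59,147,68) (-60,142,79)
202 (-66,167,39) (-66,162,52) (-66,157,60) (-66,154,61) (-66,150,67) (-65,152,19)
204 (-72,171,32) (-72,166,40) (-73,161,53) (-73,158,52) (-72,155,51)
206 (-79,170,37) (-79,165,45) (-79,162,45) (-79,159,44)
208 (-86,170,35) (-86,167,34) (-86,164,29)
scr -95 55 -72.6 68.4 7.4 -98.7
scr -85 113 -72.6 74.3 5.0 -90.0
scr -75 113 -72.6 74.0 4.6 -80.0
scr -65 117 -72.7 73.4 3.7 -69.8
scr -55 120 -72.7 72.3 3.1 -60.0
scr -45 107 -72.7 71.8 1.6 -50.0
scr -35 118 -72.8 74.6 0.6 -40.0
scr -25 95 -72.6 73.5 -0.9 -29.7
scr -15 50 -72.6 75.0 -9.4 -19.9
scr -5 125 -75.6 77.3 -12.7 -9.9
```

The chips did not move. Their top end faces slope so that a blade edge pressing lightly can carry them over. I'll press lightly, drag left past upright, then let them fall.

Call:
jog_arm([
  {"dx": 0,"dy": -0.2,"dz": 0.03,"rx": 0,"ry": 0,"rz": 0},
  {"dx": 0,"dy": -0.2,"dz": 0.03,"rx": 0,"ry": 0,"rz": 0},
  {"dx": 0,"dy": -0.2,"dz": 0.03,"rx": 0,"ry": 0,"rz": 0},
  {"dx": 0,"dy": -0.2,"dz": 0.03,"rx": 0,"ry": 0,"rz": 0},
  {"dx": 0,"dy": -0.2,"dz": 0.03,"rx": 0,"ry": 0,"rz": 0},
  {"dx": 0,"dy": -0.2,"dz": 0.03,"rx": 0,"ry": 0,"rz": 0},
  {"dx": 0,"dy": 0,"dz": 0.1,"rx": 0,"ry": 0,"rz": 0},
  {"dx": 0,"dy": 0,"dz": 0,"rx": 0,"ry": 0,"rz": 0},
  {"dx": 0,"dy": 0,"dz": 0,"rx": 0,"ry": 0,"rz": 0},
])

```text
time_s: 13.4
eef_pos: [572.0, 137.7, 184.8]
eef_rot: [0.0, 1.0, -0.011, 0.001]
wrist_force: [-0.1, -0.4, -1.3]
opening: 20.3
grip_force: 90.5
```

```bash
python3 - <<'E'
from h import *
plan([(sw(0,140,173),Rsweep,4)])
E
```

```text
now [572.  137.7 184.8] joints [ 0.12  0.4   1.61 -0.    1.12  1.71] t 13.4 F [-0.1 -0.4 -1.3] open 20.3 90.5
0.002 0.002 0.02 0 -0.0003 0.0004 
0.002 0.002 0.02 0 -0.0003 0.0004 
0.001 0.002 0.019 0 -0.0003 0.0004 
0.002 0.002 0.02 0 -0.0003 0.0003 
-- [573.1 136.5 173. ]
```

Call:
jog_arm([
  {"dx": 0.002,"dy": 0.005,"dz": 0.03,"rx": 0,"ry": 0,"rz": 0},
  {"dx": 0.002,"dy": 0,"dz": 0.03,"rx": 0,"ry": 0,"rz": 0},
  {"dx": 0,"dy": 0,"dz": 0.015,"rx": 0,"ry": 0,"rz": 0},
  {"dx": 0,"dy": 0,"dz": 0,"rx": 0,"ry": 0,"rz": 0},
])

```text
time_s: 13.8
eef_pos: [573.1, 135.6, 173.4]
eef_rot: [-0.0, 1.0, -0.012, 0.002]
wrist_force: [0.3, 0.2, -2.0]
opening: 20.2
grip_force: 90.6
```

Call:
jog_arm([
  {"dx": 0,"dy": 0,"dz": 0.015,"rx": 0,"ry": 0,"rz": 0},
  {"dx": 0,"dy": 0,"dz": 0,"rx": 0,"ry": 0,"rz": 0},
])

```text
time_s: 14.0
eef_pos: [573.8, 135.8, 172.1]
eef_rot: [-0.0, 1.0, -0.012, 0.002]
wrist_force: [-1.6, 0.0, 3.5]
opening: 20.1
grip_force: 91.0
```

Call:
jog_arm([
  {"dx": 0,"dy": 0,"dz": 0.006,"rx": 0,"ry": 0,"rz": 0},
  {"dx": 0,"dy": -0.025,"dz": 0,"rx": 0,"ry": 0,"rz": 0},
  {"dx": 0,"dy": -0.025,"dz": -0.004,"rx": 0,"ry": 0,"rz": 0},
  {"dx": 0,"dy": -0.025,"dz": -0.005,"rx": 0,"ry": 0,"rz": 0},
])

```text
time_s: 14.4
eef_pos: [576.1, 147.2, 173.7]
eef_rot: [-0.0, 1.0, -0.012, 0.005]
wrist_force: [2.4, -0.5, 4.4]
opening: 20.1
grip_force: 91.0
```

Call:
jog_arm([
  {"dx": 0,"dy": -0.025,"dz": -0.003,"rx": 0,"ry": 0,"rz": 0},
  {"dx": 0,"dy": -0.025,"dz": -0.003,"rx": 0,"ry": 0,"rz": 0},
  {"dx": 0,"dy": -0.025,"dz": -0.003,"rx": 0,"ry": 0,"rz": 0},
])

```text
time_s: 14.7
eef_pos: [576.7, 158.8, 175.0]
eef_rot: [-0.0, 1.0, -0.012, 0.005]
wrist_force: [2.3, -0.4, 5.5]
opening: 19.8
grip_force: 91.4
```

Call:
jog_arm([
  {"dx": 0,"dy": -0.03,"dz": -0.002,"rx": 0,"ry": 0,"rz": 0},
  {"dx": 0,"dy": -0.03,"dz": 0,"rx": 0,"ry": 0,"rz": 0},
  {"dx": 0,"dy": -0.03,"dz": 0,"rx": 0,"ry": 0,"rz": 0},
  {"dx": 0,"dy": -0.03,"dz": 0,"rx": 0,"ry": 0,"rz": 0},
  {"dx": 0,"dy": -0.03,"dz": 0,"rx": 0,"ry": 0,"rz": 0},
])

```text
time_s: 15.2
eef_pos: [574.5, 181.6, 173.7]
eef_rot: [-0.0, 1.0, -0.012, 0.002]
wrist_force: [0.7, 1.2, 2.0]
opening: 20.1
grip_force: 91.9
```

```bash
python3 f.py | grep -v scr
```

```text
now [574.5 181.6 173.7] joints [ 0.19  0.43  1.59 -0.    1.11  1.79] t 15.2 F [0.7 1.2 2. ] open 20.1 91.9
-0 0.05 -0.029 -0.0001 -0.0003 0.0001 
-0 0.05 -0.029 -0 -0.0003 0.0001 
-0.001 0.049 -0.029 -0.0001 -0.0003 0.0001 
-0 0.05 -0.029 -0 -0.0003 0.0001 
-0.001 0.049 -0.03 -0.0001 -0.0004 0.0002 
-0 0.05 -0.029 -0 -0.0003 0.0001 
-- [573.1 136.9 199.9]
156 (88,151,69) (88,148,69) (87,143,81)
158 (82,155,64) (81,151,73) (81,147,72) (81,144,74)
160 (75,158,64) (75,154,67) (75,151,70) (74,147,72) (73,143,80)
162 (70,162,56) (67,157,72) (67,153,73) (68,150,70)
164 (63,166,51) (61,160,70) (60,156,74) (61,153,72) (68,156,21)
166 (57,169,50) (55,164,62) (53,159,76) (53,156,77) (54,153,72)
168 (51,173,42) (49,168,58) (46,162,78) (47,159,76) (46,155,79)
170 (42,171,57) (40,166,72) (40,162,78) (40,159,78) (47,162,21)
172 (34,169,70) (32,165,82) (33,161,82) (36,162,49) (37,159,44) (37,156,41)
184 (-4,175,39) (-3,173,31) (-3,170,29)
186 (-10,173,27) (-9,171,20)
192 (-30,173,22) (-31,168,37) (-31,165,37) (-31,161,38)
194 (-38,168,37) (-39,163,49) (-39,159,54) (-38,157,46)
196 (-45,167,38) (-45,163,45) (-46,158,58) (-46,154,63) (-46,151,62)
198 (-52,166,44) (-52,162,49) (-52,158,56) (-53,154,66) (-53,150,71) (-53,146,74)
200 (-59,167,40) (-59,162,50) (-59,157,62) (-59,153,68) (-60,149,75) (-60,146,75) (-60,142,82)
202 (-66,162,50) (-66,157,62) (-66,154,59) (-66,150,66) (-65,152,19)
204 (-73,162,50) (-73,158,55) (-73,154,56)
206 (-79,162,42) (-79,159,41)
```

The back chip has been dragged upright (end at z 82) and the middle one moved. I'll do a second pass the same way.

Call:
jog_arm([
  {"dx": 0,"dy": 0,"dz": -0.2,"rx": 0,"ry": 0,"rz": 0},
  {"dx": 0,"dy": 0.25,"dz": 0,"rx": 0,"ry": 0,"rz": 0},
  {"dx": 0,"dy": 0.2,"dz": 0.05,"rx": 0,"ry": 0,"rz": 0},
  {"dx": 0,"dy": 0,"dz": 0.12,"rx": 0,"ry": 0,"rz": 0},
  {"dx": 0,"dy": 0,"dz": 0,"rx": 0,"ry": 0,"rz": 0},
  {"dx": 0,"dy": 0,"dz": 0,"rx": 0,"ry": 0,"rz": 0},
])

```text
time_s: 15.9
eef_pos: [570.7, 113.0, 176.7]
eef_rot: [0.0, 1.0, -0.012, -0.001]
wrist_force: [0.4, -0.2, -1.2]
opening: 19.8
grip_force: 88.3
```

Call:
jog_arm([
  {"dx": 0.01,"dy": -0.05,"dz": 0.008,"rx": 0,"ry": 0,"rz": 0},
  {"dx": 0.01,"dy": -0.05,"dz": 0.004,"rx": 0,"ry": 0,"rz": 0},
  {"dx": 0,"dy": -0.05,"dz": 0,"rx": 0,"ry": 0,"rz": 0},
  {"dx": 0,"dy": -0.02,"dz": 0.015,"rx": 0,"ry": 0,"rz": 0},
  {"dx": 0,"dy": 0,"dz": 0.015,"rx": 0,"ry": 0,"rz": 0},
  {"dx": 0,"dy": 0,"dz": 0,"rx": 0,"ry": 0,"rz": 0},
])

```text
time_s: 16.5
eef_pos: [576.0, 139.1, 171.3]
eef_rot: [0.0, 1.0, -0.012, 0.001]
wrist_force: [-0.6, -0.1, -1.5]
opening: 20.0
grip_force: 88.2
```

Call:
jog_arm([
  {"dx": 0,"dy": 0,"dz": 0.012,"rx": 0,"ry": 0,"rz": 0},
  {"dx": 0,"dy": -0.025,"dz": 0,"rx": 0,"ry": 0,"rz": 0},
  {"dx": 0,"dy": -0.025,"dz": 0,"rx": 0,"ry": 0,"rz": 0},
  {"dx": 0,"dy": -0.025,"dz": 0,"rx": 0,"ry": 0,"rz": 0},
])

```text
time_s: 16.9
eef_pos: [578.2, 150.1, 171.4]
eef_rot: [0.0, 1.0, -0.012, 0.003]
wrist_force: [1.1, -1.7, 8.9]
opening: 20.0
grip_force: 89.3
```

Call:
jog_arm([
  {"dx": 0,"dy": -0.025,"dz": 0,"rx": 0,"ry": 0,"rz": 0},
  {"dx": 0,"dy": -0.025,"dz": 0,"rx": 0,"ry": 0,"rz": 0},
  {"dx": 0,"dy": -0.025,"dz": 0,"rx": 0,"ry": 0,"rz": 0},
  {"dx": 0,"dy": -0.025,"dz": 0,"rx": 0,"ry": 0,"rz": 0},
  {"dx": 0,"dy": -0.025,"dz": 0,"rx": 0,"ry": 0,"rz": 0},
  {"dx": 0,"dy": -0.025,"dz": 0,"rx": 0,"ry": 0,"rz": 0},
])

```text
time_s: 17.5
eef_pos: [578.8, 173.9, 171.8]
eef_rot: [-0.001, 1.0, -0.012, 0.004]
wrist_force: [0.6, 1.6, 5.9]
opening: 20.2
grip_force: 89.5
```

```bash
python3 f.py | grep -v scr
```

```text
now [578.8 173.9 171.8] joints [0.18 0.44 1.59 0.   1.1  1.77] t 17.5 F [0.6 1.6 5.9] open 20.2 89.5
-0.005 0.041 -0.032 -0.0002 -0.0006 0.0001 
-0.005 0.041 -0.031 -0.0002 -0.0006 0.0001 
-0.005 0.041 -0.031 -0.0002 -0.0006 0.0001 
-0.005 0.041 -0.032 -0.0002 -0.0006 0 
-0.006 0.041 -0.031 -0.0002 -0.0006 0.0001 
-0.005 0.042 -0.032 -0.0001 -0.0005 0 
-- [573.1 136.9 200. ]
156 (90,156,57) (88,151,69) (88,148,69) (87,143,80)
158 (83,159,58) (82,155,64) (81,151,72) (81,148,70) (80,143,80)
160 (78,163,49) (76,159,59) (75,154,67) (74,150,74) (75,147,70) (73,143,82)
162 (71,167,47) (70,163,52) (70,159,55) (69,155,63) (68,150,71) (68,147,72) (66,142,82)
164 (64,167,46) (63,162,52) (63,159,56) (62,154,65) (60,150,75) (61,146,74) (60,142,81)
166 (57,167,44) (56,162,53) (56,158,60) (55,154,65) (54,150,70) (54,146,74) (53,142,83)
168 (49,162,55) (49,157,62) (48,153,68) (47,150,72) (48,147,68) (47,142,80)
170 (42,161,56) (42,158,58) (41,153,68) (40,149,74) (41,146,72) (40,142,76)
172 (14,133,245) (14,127,244)
```

Call:
jog_arm([
  {"dx": 0,"dy": 0,"dz": -0.2,"rx": 0,"ry": 0,"rz": 0},
  {"dx": 0,"dy": 0.3,"dz": -0.05,"rx": 0,"ry": 0,"rz": 0},
  {"dx": 0,"dy": 0.3,"dz": 0,"rx": 0,"ry": 0,"rz": 0},
  {"dx": 0,"dy": 0.3,"dz": 0,"rx": 0,"ry": 0,"rz": 0},
  {"dx": 0,"dy": 0.3,"dz": 0,"rx": 0,"ry": 0,"rz": 0},
  {"dx": 0,"dy": 0,"dz": 0,"rx": 0,"ry": 0,"rz": 0},
])

```text
time_s: 18.2
eef_pos: [572.8, -12.1, 207.5]
eef_rot: [0.001, 1.0, -0.014, 0.002]
wrist_force: [0.3, 1.1, -2.2]
opening: 20.2
grip_force: 88.8
```

```bash
python3 f.py | grep -v scr
```

```text
now [572.8 -12.1 207.5] joints [-0.14  0.36  1.62 -0.    1.16  1.46] t 18.2 F [ 0.3  1.1 -2.2] open 20.2 88.8
-0.004 -0.166 0.008 0.0001 -0.0003 -0.0003 
-0.004 -0.165 0.008 0.0002 -0.0003 -0.0002 
-0.005 -0.166 0.008 0.0001 -0.0003 -0.0003 
-0.004 -0.165 0.008 0.0002 -0.0003 -0.0002 
-0.004 -0.166 0.008 0.0001 -0.0004 -0.0003 
-0.005 -0.165 0.009 0.0002 -0.0003 -0.0002 
-- [573.  136.9 200. ]
156 (90,156,58) (88,151,72) (88,148,70) (87,143,79)
158 (82,155,66) (81,151,71) (81,147,71) (81,143,77)
160 (76,159,59) (75,154,67) (74,151,71) (75,147,71) (73,143,82)
162 (71,167,46) (71,163,49) (69,159,58) (68,154,68) (68,150,70) (68,147,68) (67,143,77)
164 (65,171,36) (64,167,44) (63,162,53) (63,159,56) (62,154,64) (61,150,73) (61,147,71) (60,143,77)
166 (59,175,34) (59,171,34) (58,167,44) (57,162,52) (55,158,62) (54,153,70) (54,149,75) (54,147,71) (53,142,81)
168 (52,171,36) (51,166,44) (49,162,54) (49,158,58) (48,154,65) (48,150,69) (47,146,73) (46,142,82)
170 (45,171,29) (44,166,44) (43,162,54) (42,158,59) (42,154,63) (40,149,74) (41,147,68) (40,142,80)
172 (38,224,25) (38,220,25) (37,216
[... 962 characters left out ...]
,33) (-52,182,27) (-51,176,26)
200 (-60,227,42) (-60,224,44) (-60,221,42) (-60,217,46) (-60,215,37) (-60,210,43) (-60,207,41) (-60,205,36) (-59,202,34) (-59,198,38) (-59,194,37) (-59,192,33) (-59,188,33) (-59,185,32) (-59,182,31) (-59,179,27) (-59,175,29)
202 (-67,213,44) (-67,210,43) (-67,207,42) (-66,204,41) (-66,201,38) (-66,198,37) (-66,195,33) (-66,192,28) (-66,188,35) (-66,185,27) (-66,181,33) (-65,178,29) (-65,175,30)
204 (-73,204,36) (-73,201,35) (-73,197,36) (-73,194,35) (-73,191,30) (-73,188,28) (-73,184,35) (-73,181,32) (-72,178,30) (-72,174,30)
206 (-80,191,33) (-79,188,30) (-79,185,28) (-79,181,27) (-79,178,29) (-79,175,27)
208 (-86,184,28) (-86,181,31) (-86,178,27) (-86,175,23)
```

The middle and front chips now lie flat in the trough (z 25–45), and only the back one still leans. I'll give it one more drag, shifted to its side with that blade end slightly low.

```bash
python3 - <<'E'
from h import *
R2=Rsweep*Ro.from_euler('y',-2,degrees=True)
plan([(sw(7,139.5,184),R2,5)])
E
```

```text
now [572.6  -7.9 207.4] joints [-0.14  0.36  1.62  0.    1.16  1.46] t 18.3 F [-0.8 -0.5 -2.3] open 19.7 88.8
0.005 -0.192 0.031 -0.0001 -0.0037 -0.0001 
0.005 -0.192 0.031 -0.0001 -0.0036 -0.0001 
0.005 -0.192 0.031 -0.0001 -0.0037 -0.0001 
0.005 -0.192 0.032 -0.0001 -0.0036 -0.0002 
0.006 -0.191 0.031 -0.0001 -0.0037 -0.0001 
-- [580.  135.8 184. ]
```

Call:
jog_arm([
  {"dx": 0.005,"dy": -0.192,"dz": 0.03,"rx": 0,"ry": -0.0037,"rz": 0},
  {"dx": 0.005,"dy": -0.192,"dz": 0.03,"rx": 0,"ry": -0.0037,"rz": 0},
  {"dx": 0.005,"dy": -0.192,"dz": 0.03,"rx": 0,"ry": -0.0037,"rz": 0},
  {"dx": 0.005,"dy": -0.192,"dz": 0.03,"rx": 0,"ry": -0.0037,"rz": 0},
  {"dx": 0.006,"dy": -0.19,"dz": 0.03,"rx": 0,"ry": -0.0037,"rz": 0},
  {"dx": 0,"dy": 0,"dz": 0.02,"rx": 0,"ry": 0,"rz": 0},
  {"dx": 0,"dy": 0,"dz": 0.02,"rx": 0,"ry": 0,"rz": 0},
  {"dx": 0,"dy": 0,"dz": 0,"rx": 0,"ry": 0,"rz": 0},
])

```text
time_s: 19.1
eef_pos: [578.9, 136.6, 178.4]
eef_rot: [-0.0, 1.0, -0.011, -0.018]
wrist_force: [-0.3, -0.4, -0.8]
opening: 19.8
grip_force: 88.8
```

Call:
jog_arm([
  {"dx": 0,"dy": 0,"dz": 0.015,"rx": 0,"ry": 0,"rz": 0},
  {"dx": 0,"dy": 0,"dz": 0.015,"rx": 0,"ry": 0,"rz": 0},
  {"dx": 0,"dy": 0,"dz": 0,"rx": 0,"ry": 0,"rz": 0},
])

```text
time_s: 19.4
eef_pos: [579.3, 135.7, 174.3]
eef_rot: [-0.0, 1.0, -0.012, -0.018]
wrist_force: [0.3, 0.7, -1.8]
opening: 20.5
grip_force: 88.8
```

Call:
jog_arm([
  {"dx": 0,"dy": 0,"dz": 0.012,"rx": 0,"ry": 0,"rz": 0},
  {"dx": 0,"dy": 0,"dz": 0.01,"rx": 0,"ry": 0,"rz": 0},
  {"dx": 0,"dy": 0,"dz": 0,"rx": 0,"ry": 0,"rz": 0},
])

```text
time_s: 19.7
eef_pos: [579.2, 136.2, 171.0]
eef_rot: [-0.0, 1.0, -0.012, -0.018]
wrist_force: [-0.2, -0.1, -0.2]
opening: 20.5
grip_force: 88.8
```

Call:
jog_arm([
  {"dx": 0,"dy": 0,"dz": 0.01,"rx": 0,"ry": 0,"rz": 0},
  {"dx": 0,"dy": -0.02,"dz": 0,"rx": 0,"ry": 0,"rz": 0},
  {"dx": 0,"dy": -0.025,"dz": 0,"rx": 0,"ry": 0,"rz": 0},
  {"dx": 0,"dy": -0.025,"dz": -0.002,"rx": 0,"ry": 0,"rz": 0},
])

```text
time_s: 20.1
eef_pos: [580.3, 146.6, 171.0]
eef_rot: [0.0, 1.0, -0.012, -0.017]
wrist_force: [-1.6, -3.2, 8.2]
opening: 20.4
grip_force: 89.5
```

Call:
jog_arm([
  {"dx": 0,"dy": -0.025,"dz": -0.002,"rx": 0,"ry": 0,"rz": 0},
  {"dx": 0,"dy": -0.025,"dz": -0.002,"rx": 0,"ry": 0,"rz": 0},
  {"dx": 0,"dy": -0.025,"dz": -0.002,"rx": 0,"ry": 0,"rz": 0},
])

```text
time_s: 20.4
eef_pos: [581.1, 158.1, 173.1]
eef_rot: [-0.0, 1.0, -0.012, -0.016]
wrist_force: [-2.7, -3.3, 14.4]
opening: 20.3
grip_force: 90.3
```

```bash
python3 f.py | grep -v scr | head -18 | cut -c1-150
```

```text
now [581.1 158.1 173.1] joints [0.15 0.45 1.57 0.01 1.16 1.74] t 20.4 F [-2.7 -3.3 14.4] open 20.3 90.3
-0.009 0.024 -0.03 0 0.0025 0.0001 
-0.009 0.024 -0.03 0 0.0025 0.0001 
-0.009 0.024 -0.029 0 0.0025 0.0002 
-0.009 0.024 -0.03 0 0.0025 0.0001 
-0.009 0.023 -0.03 0.0001 0.0026 0.0002 
-0.009 0.024 -0.029 0 0.0025 0.0001 
-- [573.  136.9 200. ]
194 (-39,199,33) (-39,196,33) (-46,170,184)
196 (-46,214,44) (-46,211,43) (-46,208,40) (-46,205,40) (-46,202,35) (-46,199,34) (-45,195,34) (-52,171,181)
198 (-53,228,39) (-54,223,47) (-53,221,44) (-53,218,42) (-53,214,43) (-53,211,42) (-53,208,36) (-53,204,40) (-53,201,37) (-52,198,34) (-52,195,34) (-5
200 (-60,228,37) (-60,224,43) (-60,220,44) (-60,217,43) (-60,214,42) (-60,210,44) (-60,208,40) (-60,205,37) (-59,201,38) (-59,198,36) (-59,195,33)
202 (-67,214,41) (-67,211,40) (-67,206,48) (-66,204,38) (-66,202,31) (-66,198,36) (-66,195,34) (-66,191,33) (-70,169,165)
204 (-73,204,35) (-73,201,33) (-73,198,29) (-73,191,33) (-73,188,33) (-73,184,32) (-72,181,31)
206 (-80,194,33) (-80,191,35) (-80,188,32) (-79,185,29) (-79,181,31)
208 (-86,185,27) (-86,181,31)
```

Call:
jog_arm([
  {"dx": 0,"dy": -0.025,"dz": 0,"rx": 0,"ry": 0,"rz": 0},
  {"dx": 0,"dy": -0.025,"dz": 0,"rx": 0,"ry": 0,"rz": 0},
  {"dx": 0,"dy": -0.025,"dz": 0,"rx": 0,"ry": 0,"rz": 0},
  {"dx": 0,"dy": -0.025,"dz": 0,"rx": 0,"ry": 0,"rz": 0},
  {"dx": 0,"dy": -0.025,"dz": 0,"rx": 0,"ry": 0,"rz": 0},
  {"dx": 0,"dy": -0.025,"dz": 0,"rx": 0,"ry": 0,"rz": 0},
  {"dx": 0,"dy": -0.025,"dz": 0,"rx": 0,"ry": 0,"rz": 0},
  {"dx": 0,"dy": -0.025,"dz": 0,"rx": 0,"ry": 0,"rz": 0},
])

```text
time_s: 21.3
eef_pos: [580.6, 188.8, 170.9]
eef_rot: [-0.001, 1.0, -0.012, -0.017]
wrist_force: [0.4, 1.1, 1.0]
opening: 20.2
grip_force: 89.3
```

Call:
jog_arm([
  {"dx": 0,"dy": 0,"dz": -0.2,"rx": 0,"ry": 0,"rz": 0},
  {"dx": 0,"dy": 0.3,"dz": -0.1,"rx": 0,"ry": 0.004,"rz": 0},
  {"dx": 0,"dy": 0.3,"dz": 0,"rx": 0,"ry": 0.004,"rz": 0},
  {"dx": 0,"dy": 0.3,"dz": 0,"rx": 0,"ry": 0.004,"rz": 0},
  {"dx": 0,"dy": 0.3,"dz": 0,"rx": 0,"ry": 0.004,"rz": 0},
  {"dx": 0,"dy": 0,"dz": 0,"rx": 0,"ry": 0,"rz": 0},
])

```text
time_s: 21.9
eef_pos: [576.9, 3.0, 215.0]
eef_rot: [0.001, 1.0, -0.014, -0.002]
wrist_force: [0.1, 1.4, -1.8]
opening: 19.8
grip_force: 89.0
```

```bash
python3 f.py > o.txt; head -1 o.txt; grep '^1[5-9]\|^20' o.txt | cut -c1-170; grep scr o.txt
```

```text
now [576.9   3.  215. ] joints [-0.11  0.36  1.6  -0.    1.19  1.49] t 21.9 F [ 0.1  1.4 -1.8] open 19.8 89.0
159 (82,228,29) (83,225,27) (83,222,25) (83,218,27)
161 (75,227,32) (75,224,30) (76,221,26) (76,217,29) (76,214,29) (77,211,24) (76,207,29)
163 (66,228,46) (69,228,24) (68,224,31) (69,221,29) (69,217,27) (69,214,28) (69,210,29) (69,207,30) (69,203,30) (69,200,30) (69,196,30)
165 (60,228,42) (60,225,39) (62,224,28) (61,220,32) (61,216,32) (61,213,35) (62,210,28) (61,206,34) (62,203,32) (62,199,33) (62,196,30) (62,192,34) (62,189,31) (63,186,29
167 (53,228,42) (54,226,32) (54,223,31) (54,220,31) (54,216,31) (54,213,32) (54,209,36) (54,205,35) (54,202,34) (55,199,33) (55,195,34) (55,192,30) (55,188,36) (55,185,36
169 (46,228,41) (46,225,38) (47,222,34) (48,220,29) (47,215,35) (47,212,34) (48,209,32) (47,205,34) (48,202,33) (48,198,34) (48,195,33) (47,191,37) (48,188,33) (48,185,35
171 (39,228,38) (40,226,32) (41,223,30) (40,219,34) (40,215,35) (40,212,34) (40,208,37) (40,205,36) (41,202,34) (40,197,40) (40,194,37) (41,191,34) (41,187,37) (41,184,34
173 (32,228,39) (33,225,35) (3
[... 1154 characters left out ...]
98,35) (-63,194,36) (-62,192,32) (-62,189,28) (-62,185,3
203 (-70,206,45) (-70,204,42) (-70,201,34) (-70,197,40) (-69,194,35) (-69,191,36) (-69,188,31) (-69,185,31) (-69,181,31) (-69,178,31) (-69,175,29)
205 (-76,197,38) (-76,193,42) (-76,191,34) (-76,188,33) (-76,184,31) (-76,182,27) (-76,178,31) (-76,175,28)
207 (-83,188,28) (-83,185,28) (-83,181,32) (-83,178,29)
scr -95 64 -75.1 73.5 3.2 -98.1
scr -85 102 -75.1 73.0 1.6 -90.0
scr -75 111 -75.2 72.2 0.8 -80.0
scr -65 111 -75.4 71.8 0.4 -69.9
scr -55 119 -75.5 74.3 -0.3 -60.0
scr -45 117 -75.5 73.6 -0.8 -49.9
scr -35 117 -75.6 72.8 -1.5 -40.0
scr -25 97 -72.3 72.5 -2.2 -30.0
scr -15 44 -72.3 77.2 -10.9 -19.9
scr -5 128 -75.5 76.7 -13.5 -9.8
```

All three chips now lie flat in the trough (y 168–228, z 20–47). Returning the scraper.

```bash
cat >> h.py <<'E'
HG=np.array([488.7,434.4,102.8]); Rins=Rhome*Ro.from_euler('x',1.5,degrees=True)
def ins(d): return HG-d*Rhome.apply([0,0,1])
E
python3 - <<'E'
from h import *
plan([(sw(0,60,290),Rsweep,2),(ins(112),Rins,14)])
E
```

```text
now [577.1   7.2 215. ] joints [-0.11  0.36  1.6   0.    1.19  1.49] t 22.0 F [-0.8  0.2 -2. ] open 20.1 89.0
-0.025 -0.164 -0.25 -0.0001 0.0008 -0.0003 
-0.025 -0.164 -0.249 -0.0002 0.0009 -0.0002 
-- [571.1  56.5 289.9]
-0.07 -0.183 0.043 -0.0141 0.0119 -0.0468 
-0.053 -0.191 0.036 -0.0141 0.0119 -0.0468 
-0.035 -0.196 0.029 -0.0141 0.0119 -0.0468 
-0.016 -0.199 0.023 -0.014 0.0119 -0.0468 
0.003 -0.2 0.017 -0.0141 0.0119 -0.0468 
0.023 -0.199 0.011 -0.014 0.0119 -0.0468 
0.042 -0.196 0.006 -0.0141 0.0119 -0.0468 
0.061 -0.192 0.001 -0.014 0.0119 -0.0469 
0.079 -0.185 -0.002 -0.0141 0.0119 -0.0468 
0.097 -0.176 -0.006 -0.014 0.0119 -0.0469 
0.114 -0.165 -0.008 -0.0141 0.0119 -0.0468 
0.129 -0.153 -0.009 -0.014 0.0119 -0.0469 
0.144 -0.139 -0.01 -0.0141 0.0119 -0.0468 
0.158 -0.125 -0.011 -0.014 0.0119 -0.0469 
-- [433.7 445.1 199.8]
```

Call:
jog_arm([
  {"dx": -0.025,"dy": -0.164,"dz": -0.25,"rx": 0,"ry": 0.0008,"rz": -0.0003},
  {"dx": -0.025,"dy": -0.164,"dz": -0.25,"rx": 0,"ry": 0.0008,"rz": -0.0003},
  {"dx": -0.07,"dy": -0.183,"dz": 0.043,"rx": -0.0141,"ry": 0.0119,"rz": -0.0468},
  {"dx": -0.053,"dy": -0.191,"dz": 0.036,"rx": -0.0141,"ry": 0.0119,"rz": -0.0468},
  {"dx": -0.035,"dy": -0.196,"dz": 0.029,"rx": -0.0141,"ry": 0.0119,"rz": -0.0468},
  {"dx": -0.016,"dy": -0.199,"dz": 0.023,"rx": -0.014,"ry": 0.0119,"rz": -0.0468},
  {"dx": 0.003,"dy": -0.2,"dz": 0.017,"rx": -0.0141,"ry": 0.0119,"rz": -0.0468},
  {"dx": 0.023,"dy": -0.199,"dz": 0.011,"rx": -0.014,"ry": 0.0119,"rz": -0.0468},
  {"dx": 0.042,"dy": -0.196,"dz": 0.006,"rx": -0.0141,"ry": 0.0119,"rz": -0.0468},
  {"dx": 0.061,"dy": -0.192,"dz": 0.001,"rx": -0.014,"ry": 0.0119,"rz": -0.0469},
  {"dx": 0.079,"dy": -0.185,"dz": -0.002,"rx": -0.0141,"ry": 0.0119,"rz": -0.0468},
  {"dx": 0.097,"dy": -0.176,"dz": -0.006,"rx": -0.014,"ry": 0.0119,"rz": -0.0469},
])

```text
time_s: 23.2
eef_pos: [470.8, 337.3, 225.5]
eef_rot: [0.142, 0.868, 0.461, 0.118]
wrist_force: [0.2, -0.3, -1.4]
opening: 20.0
grip_force: 89.0
```

```bash
python3 - <<'E'
from h import *
plan([(ins(112),Rins,5)])
E
```

```text
now [470.8 337.3 225.5] joints [ 0.7   0.3   1.73 -0.4   0.97  1.5 ] t 23.2 F [ 0.2 -0.3 -1.4] open 20.0 89.0
0.09 -0.127 -0.005 -0.0111 0.0092 -0.0367 
0.1 -0.119 -0.006 -0.0111 0.0092 -0.0367 
0.109 -0.111 -0.006 -0.0111 0.0092 -0.0367 
0.117 -0.103 -0.006 -0.0111 0.0092 -0.0367 
0.125 -0.093 -0.007 -0.0111 0.0092 -0.0367 
-- [433.7 445.1 199.9]
```

Call:
jog_arm([
  {"dx": 0.09,"dy": -0.127,"dz": -0.005,"rx": -0.0111,"ry": 0.0092,"rz": -0.0367},
  {"dx": 0.1,"dy": -0.119,"dz": -0.006,"rx": -0.0111,"ry": 0.0092,"rz": -0.0367},
  {"dx": 0.109,"dy": -0.111,"dz": -0.006,"rx": -0.0111,"ry": 0.0092,"rz": -0.0367},
  {"dx": 0.117,"dy": -0.103,"dz": -0.006,"rx": -0.0111,"ry": 0.0092,"rz": -0.0367},
  {"dx": 0.125,"dy": -0.093,"dz": -0.007,"rx": -0.0111,"ry": 0.0092,"rz": -0.0367},
  {"dx": 0,"dy": 0,"dz": 0,"rx": 0,"ry": 0,"rz": 0},
  {"dx": 0,"dy": 0,"dz": 0,"rx": 0,"ry": 0,"rz": 0},
])

```text
time_s: 23.9
eef_pos: [434.8, 443.6, 200.0]
eef_rot: [0.19, 0.749, 0.615, 0.156]
wrist_force: [0.0, -0.8, -1.7]
opening: 20.0
grip_force: 89.0
```

```bash
python3 - <<'E'
from h import *
plan([(ins(85),Rins,3),(ins(35),Rins,4)])
s=snapshot("side"); cv2.imwrite("pics/g8.png",cv2.resize(s["color"][80:180,190:320,::-1],(780,600),interpolation=cv2.INTER_CUBIC))
W=pts(s); p,R,o=cur(); d=(W-(HG))@Rhome.as_matrix()  # in home tool axes rel home grasp
m=(abs(d[...,0])<82)&(abs(d[...,1])<30)&(d[...,2]>-130)&(d[...,2]<20)
for z in range(-125,-5,10):
    k=d[m&(abs(d[...,2]-z)<5)]
    if len(k)>3: print(z,len(k),k[:,0].min().round(1),k[:,0].max().round(1),"y",np.percentile(k[:,1],[5,50,95]).round(1))
E
```

```text
now [434.8 443.6 200. ] joints [ 0.93  0.39  1.73 -0.59  0.89  1.47] t 23.9 F [ 0.  -0.8 -1.7] open 20.0 89.0
0.003 -0.001 0.059 -0.0002 0.0003 -0.0006 
0.003 -0.001 0.059 -0.0002 0.0004 -0.0006 
0.003 -0.001 0.059 -0.0002 0.0003 -0.0007 
-- [447.1 442.6 176.4]
-0 0.002 0.083 0 0 0 
-0 0.002 0.083 0 0 0 
-0 0.002 0.084 0 0 0 
-0 0.002 0.083 0 0 0 
-- [471.5 437.8 133.1]
-125 51 -81.9 45.5 y [-15.4   3.4  22.2]
-115 62 -81.4 72.6 y [-19.2  10.8  24.5]
-105 39 -82.0 70.4 y [-3.7 11.1 23.3]
-95 15 -81.2 40.0 y [-3.2  7.9 15.6]
-85 28 -74.8 71.3 y [-3.3 -0.4  2.5]
-75 33 -78.2 74.8 y [-3.9 -1.1  0.8]
-65 36 -80.3 78.2 y [-6.3 -3.4  0.1]
-55 33 -79.6 69.6 y [-5.5 -3.6 -0.8]
-45 36 -76.9 72.4 y [-7.8 -4.8 -1.1]
-35 37 -76.9 72.1 y [-8.9 -5.7 -3.3]
-25 37 -82.0 70.4 y [-8.3 -5.9 -3.2]
-15 15 -77.1 69.7 y [-12.   -7.6  -5.7]
```

View pics/g8.png

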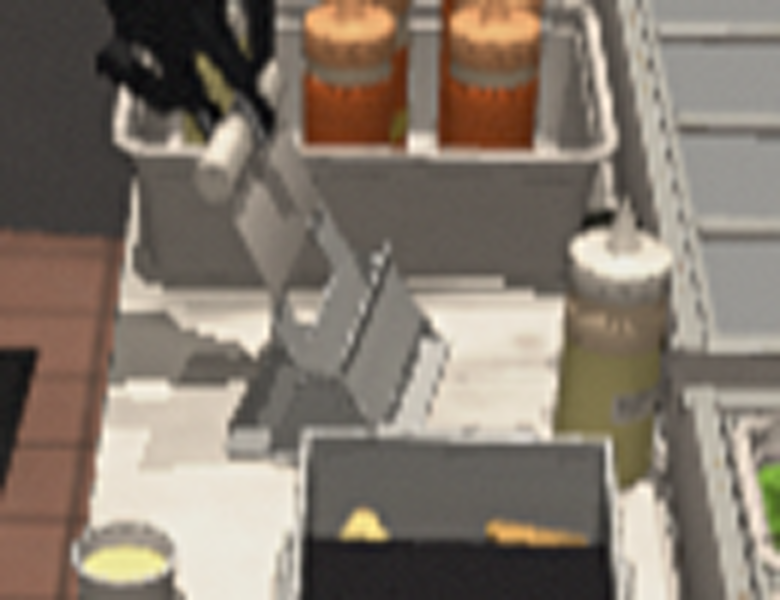

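The picture shows the blade in line with the slot: edge at about (275,290), just above the opening, handle at (220,160). Two chips show low in the trough. Inserting.

Call:
jog_arm([
  {"dx": 0.003,"dy": 0,"dz": 0.06,"rx": 0,"ry": 0.0004,"rz": -0.0006},
  {"dx": 0.003,"dy": 0,"dz": 0.06,"rx": 0,"ry": 0.0004,"rz": -0.0006},
  {"dx": 0.003,"dy": 0,"dz": 0.06,"rx": 0,"ry": 0.0003,"rz": -0.0006},
  {"dx": 0,"dy": 0.002,"dz": 0.08,"rx": 0,"ry": 0,"rz": 0},
  {"dx": 0,"dy": 0.002,"dz": 0.08,"rx": 0,"ry": 0,"rz": 0},
])

```text
time_s: 24.45
eef_pos: [461.8, 438.9, 155.2]
eef_rot: [0.19, 0.749, 0.616, 0.157]
wrist_force: [-0.4, -0.3, -1.8]
opening: 20.0
grip_force: 89.0
```

```bash
python3 - <<'E'
from h import *
plan([(ins(5),Rins,4),(ins(0),Rins,2)])
E
```

```text
now [461.8 438.9 155.2] joints [ 0.89  0.46  1.75 -0.63  0.79  1.5 ] t 24.45 F [-0.4 -0.3 -1.8] open 20.0 89.0
0.001 -0.002 0.09 -0 -0 -0.0003 
0.001 -0.002 0.09 -0 -0 -0.0003 
0.001 -0.002 0.09 -0 -0 -0.0003 
0.001 -0.002 0.091 -0.0001 -0 -0.0003 
-- [486.2 434.8 107. ]
0 0.001 0.016 0 -0 -0 
0 0 0.017 0 -0 -0 
-- [488.7 434.3 102.8]
```

Call:
jog_arm([
  {"dx": 0.001,"dy": 0,"dz": 0.08,"rx": 0,"ry": 0,"rz": -0.0003},
  {"dx": 0.001,"dy": 0,"dz": 0.08,"rx": 0,"ry": 0,"rz": -0.0003},
  {"dx": 0,"dy": 0,"dz": 0.08,"rx": 0,"ry": 0,"rz": 0},
])

```text
time_s: 24.75
eef_pos: [478.5, 436.3, 123.5]
eef_rot: [0.19, 0.748, 0.616, 0.157]
wrist_force: [-0.7, -0.3, -1.5]
opening: 20.0
grip_force: 89.0
```

Call:
jog_arm([
  {"dx": 0,"dy": 0,"dz": 0.06,"rx": 0,"ry": 0,"rz": 0},
  {"dx": 0,"dy": 0,"dz": 0.05,"rx": 0,"ry": 0,"rz": 0},
  {"dx": 0,"dy": 0,"dz": 0.03,"rx": 0,"ry": 0,"rz": 0},
  {"dx": 0,"dy": 0,"dz": 0.015,"rx": 0,"ry": 0,"rz": 0},
  {"dx": 0,"dy": 0,"dz": 0,"rx": 0,"ry": 0,"rz": 0},
])

```text
time_s: 25.25
eef_pos: [488.9, 434.4, 104.1]
eef_rot: [0.19, 0.748, 0.616, 0.157]
wrist_force: [0.2, -1.1, -1.8]
opening: 20.1
grip_force: 89.0
```

Call:
jog_arm([
  {"dx": 0,"dy": 0,"dz": 0.01,"rx": 0,"ry": 0,"rz": 0},
  {"dx": 0,"dy": 0,"dz": 0.006,"rx": 0,"ry": 0,"rz": 0},
  {"dx": 0,"dy": 0,"dz": 0,"rx": 0,"ry": 0,"rz": 0},
])

```text
time_s: 25.55
eef_pos: [489.9, 434.9, 103.4]
eef_rot: [0.19, 0.748, 0.616, 0.158]
wrist_force: [-3.7, 1.5, 5.7]
opening: 20.3
grip_force: 90.4
```

Call:
jog_arm([
  {"dx": 0,"dy": 0,"dz": 0,"rx": 0,"ry": 0,"rz": 0},
  {"dx": 0,"dy": 0,"dz": 0,"rx": 0,"ry": 0,"rz": 0},
  {"dx": 0,"dy": 0,"dz": 0,"rx": 0,"ry": 0,"rz": 0},
  {"dx": 0,"dy": 0,"dz": 0,"rx": 0,"ry": 0,"rz": 0},
  {"dx": 0,"dy": 0,"dz": 0,"rx": 0,"ry": 0,"rz": 0},
], claw=0.4)

```text
time_s: 26.05
eef_pos: [490.1, 434.1, 102.0]
eef_rot: [0.19, 0.748, 0.616, 0.157]
wrist_force: [-0.4, 0.3, -0.1]
opening: 51.0
grip_force: 0.0
```

Call:
jog_arm([
  {"dx": 0,"dy": 0,"dz": -0.1,"rx": 0,"ry": 0,"rz": 0},
  {"dx": 0,"dy": 0,"dz": -0.2,"rx": 0,"ry": 0,"rz": 0},
  {"dx": 0,"dy": 0,"dz": -0.25,"rx": 0,"ry": 0,"rz": 0},
  {"dx": 0,"dy": 0,"dz": -0.25,"rx": 0,"ry": 0,"rz": 0},
  {"dx": 0,"dy": 0,"dz": 0,"rx": 0,"ry": 0,"rz": 0},
])

```text
time_s: 26.55
eef_pos: [433.4, 447.9, 213.4]
eef_rot: [0.188, 0.748, 0.616, 0.161]
wrist_force: [-0.5, 0.0, -0.3]
opening: 51.2
grip_force: 0.0
```

```bash
python3 - <<'E'
from h import *
print(cur()[0])
for n in("top","side"):
    s=snapshot(n); W=pts(s); P=W.reshape(-1,3);P=P[~np.isnan(P).any(1)]
    q=P[(P[:,0]>420)&(P[:,0]<600)&(P[:,1]>300)&(P[:,1]<520)&(P[:,2]>104)&(P[:,2]<125)]
    print(n,"handle",len(q),np.percentile(q,[0,100],axis=0).tolist(),cv2.minAreaRect(q[:,:2].astype(np.float32)))
    # slider, griddle frame
    g=(W-G)@RG.as_matrix(); xg,yg,z=g[...,0],g[...,1],g[...,2]
    a=np.radians(30); s_=(xg+105)*np.cos(a)+(z-50)*np.sin(a); out=-(xg+105)*np.sin(a)+(z-50)*np.cos(a)
    H=(yg<-118)&(yg>-236)&(xg>-104)&(xg<85)
    f=H&(out<8); print("face out",np.nanmedian(out[f]))
    b=H&(out>45)&(out<75)&(yg<-125); 
    if b.sum(): print("bar top",b.sum(),"s",np.percentile(s_[b],[2,50,98]).round(1),"y",np.percentile(yg[b],[2,50,98]).round(1),"out",np.median(out[b]).round(1))
    hsv=cv2.cvtColor(s["color"],cv2.COLOR_RGB2HSV)
    red=((hsv[...,0]<6)|(hsv[...,0]>174))&(hsv[...,1]>150)&(hsv[...,2]>120)&H
    if red.sum(): print("marker",red.sum(),"s",np.percentile(s_[red],[2,50,98]).round(1),"y",np.percentile(yg[red],[2,50,98]).round(1),"out",np.median(out[red]).round(1))
    wh=(hsv[...,1]<60)&(hsv[...,2]>120)&H&(yg<-185)&(yg>-222)&(s_<130)
    if wh.sum(): print("white",np.c_[np.argwhere(wh),s_[wh].round(),yg[wh].round(),out[wh].round()].tolist()[:40])
E
```

```text
[433.44049823 447.90069598 213.37044098]
top handle 352 [[458.22661643388864, 356.96422290176446, 104.01391827287489], [512.9007781353442, 513.4684727970246, 117.78640822312195]] ((485.9691162109375, 434.27703857421875), (161.0530548095703, 29.421762466430664), 78.7879409790039)
face out 1.1316290875075836
bar top 122 s [72.4 84.2 91.2] y [-185.6 -159.8 -133.3] out 57.0
marker 25 s [163.3 170.8 176.1] y [-227.2 -217.4 -208.7] out 10.0
white [[183.0, 320.0, 127.0, -217.0, 5.0], [183.0, 321.0, 125.0, -222.0, 0.0], [184.0, 320.0, 121.0, -219.0, -0.0], [184.0, 321.0, 122.0, -222.0, 2.0], [185.0, 319.0, 119.0, -215.0, 3.0], [185.0, 320.0, 119.0, -219.0, 3.0], [186.0, 319.0, 115.0, -216.0, 2.0], [186.0, 320.0, 114.0, -220.0, -0.0], [187.0, 319.0, 111.0, -217.0, 2.0], [187.0, 320.0, 113.0, -219.0, 6.0], [188.0, 319.0, 108.0, -217.0, 4.0], [188.0, 320.0, 108.0, -220.0, 2.0], [189.0, 319.0, 105.0, -217.0, 5.0], [189.0, 320.0, 104.0, -221.0, 1.0], [190.0, 319.0, 101.0, -218.0, 3.0], [190.0, 320.0, 99.0, -222.0, -0.0], [191.0, 319.0, 97.0, -218.0, 3.0], [191.0, 320.0, 96.0, -222.0, -0.0], [192.
[... 1640 characters left out ...]
66.0, 122.0, -220.0, 6.0], [229.0, 267.0, 122.0, -215.0, 1.0], [229.0, 268.0, 127.0, -220.0, 3.0], [229.0, 269.0, 130.0, -222.0, 3.0], [230.0, 253.0, 78.0, -200.0, 5.0], [230.0, 257.0, 89.0, -202.0, 1.0], [230.0, 259.0, 97.0, -208.0, 2.0], [230.0, 260.0, 98.0, -206.0, -0.0], [230.0, 261.0, 104.0, -212.0, 3.0], [230.0, 262.0, 108.0, -216.0, 5.0], [230.0, 263.0, 110.0, -215.0, 2.0], [230.0, 265.0, 118.0, -222.0, 5.0], [230.0, 266.0, 120.0, -220.0, 2.0], [231.0, 244.0, 46.0, -186.0, 4.0], [231.0, 246.0, 52.0, -187.0, 2.0], [231.0, 247.0, 56.0, -190.0, 3.0], [231.0, 248.0, 59.0, -192.0, 3.0], [231.0, 249.0, 61.0, -192.0, 1.0], [231.0, 250.0, 67.0, -197.0, 4.0], [231.0, 251.0, 68.0, -195.0, 1.0]]
```

The scraper is home; its handle measures the same as at the start. The pointer is at s≈81 and the marker at s≈170 along the slope. Next is the slider.

```bash
cat >> h.py <<'E'
Rsl=RG*Ro.from_matrix(A_home)
def fp(s,out,y=-160): 
    a=np.radians(30); return G+RG.apply([-105+s*np.cos(a)-out*np.sin(a),y,50+s*np.sin(a)+out*np.cos(a)])
E
python3 - <<'E'
from h import *
p,R,o=cur(); mid=Ro.concatenate([R,Rsl]); 
from scipy.spatial.transform import Slerp
Rm=Slerp([0,1],mid)(.5)
print(fp(81.5,42),fp(81.5,100))
plan([([545,130,270],Rm,9),(fp(81.5,110),Rsl,8)])
E
```

```text
[ 510.05008455 -162.04641374  127.12306696] [ 481.0593707  -161.31258113  177.35254038]
now [433.4 445.8 209.2] joints [ 0.94  0.37  1.72 -0.58  0.9   1.46] t 26.65 F [ 0.  -0.2 -0.9] open 51.1 0.0
-0.214 0.132 0.02 -0.0007 0.0021 -0.0039 
-0.215 0.13 0.019 -0.0007 0.0021 -0.0039 
-0.216 0.129 0.018 -0.0006 0.0021 -0.0039 
-0.217 0.127 0.018 -0.0007 0.0021 -0.0039 
-0.218 0.125 0.017 -0.0006 0.0021 -0.0039 
-0.219 0.123 0.016 -0.0007 0.002 -0.0039 
-0.221 0.122 0.015 -0.0006 0.0021 -0.0039 
-0.222 0.119 0.014 -0.0007 0.002 -0.0038 
-0.222 0.118 0.014 -0.0006 0.0021 -0.0039 
-- [545. 130. 270.]
-0.248 -0.061 0.045 -0.0007 0.0023 -0.0044 
-0.247 -0.063 0.044 -0.0007 0.0023 -0.0044 
-0.247 -0.066 0.043 -0.0008 0.0023 -0.0044 
-0.246 -0.068 0.042 -0.0007 0.0023 -0.0043 
-0.246 -0.07 0.04 -0.0008 0.0024 -0.0044 
-0.246 -0.073 0.039 -0.0007 0.0023 -0.0043 
-0.245 -0.075 0.038 -0.0008 0.0024 -0.0044 
-0.245 -0.076 0.036 -0.0007 0.0023 -0.0043 
-- [ 476.1 -161.2  186.1]
```

Call:
jog_arm([
  {"dx": -0.214,"dy": 0.132,"dz": 0.02,"rx": -0.0007,"ry": 0.0021,"rz": -0.0039},
  {"dx": -0.215,"dy": 0.13,"dz": 0.019,"rx": -0.0007,"ry": 0.0021,"rz": -0.0039},
  {"dx": -0.216,"dy": 0.129,"dz": 0.018,"rx": -0.0006,"ry": 0.0021,"rz": -0.0039},
  {"dx": -0.217,"dy": 0.127,"dz": 0.018,"rx": -0.0007,"ry": 0.0021,"rz": -0.0039},
  {"dx": -0.218,"dy": 0.125,"dz": 0.017,"rx": -0.0006,"ry": 0.0021,"rz": -0.0039},
  {"dx": -0.219,"dy": 0.123,"dz": 0.016,"rx": -0.0007,"ry": 0.002,"rz": -0.0039},
  {"dx": -0.221,"dy": 0.122,"dz": 0.015,"rx": -0.0006,"ry": 0.0021,"rz": -0.0039},
  {"dx": -0.222,"dy": 0.119,"dz": 0.014,"rx": -0.0007,"ry": 0.002,"rz": -0.0038},
  {"dx": -0.222,"dy": 0.118,"dz": 0.014,"rx": -0.0006,"ry": 0.0021,"rz": -0.0039},
])

```text
time_s: 27.55
eef_pos: [544.7, 127.2, 267.7]
eef_rot: [0.187, 0.721, 0.646, 0.167]
wrist_force: [0.2, 0.8, -0.4]
opening: 51.1
grip_force: 0.0
```

Call:
jog_arm([
  {"dx": -0.248,"dy": -0.061,"dz": 0.045,"rx": -0.0007,"ry": 0.0023,"rz": -0.0044},
  {"dx": -0.247,"dy": -0.063,"dz": 0.044,"rx": -0.0007,"ry": 0.0023,"rz": -0.0044},
  {"dx": -0.247,"dy": -0.066,"dz": 0.043,"rx": -0.0008,"ry": 0.0023,"rz": -0.0044},
  {"dx": -0.246,"dy": -0.068,"dz": 0.042,"rx": -0.0007,"ry": 0.0023,"rz": -0.0043},
  {"dx": -0.246,"dy": -0.07,"dz": 0.04,"rx": -0.0008,"ry": 0.0024,"rz": -0.0044},
  {"dx": -0.246,"dy": -0.073,"dz": 0.039,"rx": -0.0007,"ry": 0.0023,"rz": -0.0043},
  {"dx": -0.245,"dy": -0.075,"dz": 0.038,"rx": -0.0008,"ry": 0.0024,"rz": -0.0044},
  {"dx": -0.245,"dy": -0.076,"dz": 0.036,"rx": -0.0007,"ry": 0.0023,"rz": -0.0043},
  {"dx": 0,"dy": 0,"dz": 0,"rx": 0,"ry": 0,"rz": 0},
  {"dx": 0,"dy": 0,"dz": 0,"rx": 0,"ry": 0,"rz": 0},
])

```text
time_s: 28.55
eef_pos: [478.3, -146.1, 188.6]
eef_rot: [0.183, 0.696, 0.672, 0.178]
wrist_force: [-0.5, -0.1, -0.1]
opening: 51.3
grip_force: 0.0
```

```bash
python3 - <<'E'
from h import *
plan([(fp(81.5,100),Rsl,2),(fp(81.5,43),Rsl,3)])
E
```

```text
now [ 478.3 -146.1  188.6] joints [-0.64  0.13  2.17  0.65  0.49 -1.13] t 28.55 F [-0.5 -0.1 -0.1] open 51.3 0.0
-0.05 -0.009 0.038 -0.0019 0.0008 -0.002 
-0.051 -0.009 0.038 -0.0019 0.0009 -0.0021 
-- [ 481.1 -161.3  177.3]
0 -0 0.127 0 -0 0 
0 -0 0.126 0 -0 0 
0 -0 0.127 0 -0 0 
-- [ 509.6 -162.1  127.9]
```

Call:
jog_arm([
  {"dx": -0.05,"dy": -0.009,"dz": 0.038,"rx": -0.0019,"ry": 0.0008,"rz": -0.002},
  {"dx": -0.051,"dy": -0.009,"dz": 0.038,"rx": -0.0019,"ry": 0.0009,"rz": -0.0021},
  {"dx": 0,"dy": 0,"dz": 0,"rx": 0,"ry": 0,"rz": 0},
])

```text
time_s: 28.85
eef_pos: [482.3, -159.2, 178.0]
eef_rot: [0.186, 0.69, 0.676, 0.181]
wrist_force: [0.4, 1.0, -0.8]
opening: 51.6
grip_force: 0.0
```

```bash
python3 - <<'E'
from h import *
plan([(fp(81.5,43),Rsl,5)])
E
```

```text
now [ 482.3 -159.2  178. ] joints [-0.68  0.17  2.18  0.73  0.48 -1.26] t 28.85 F [ 0.4  1.  -0.8] open 51.6 0.0
-0.003 -0.002 0.076 0.0001 -0.0002 0.0005 
-0.003 -0.002 0.076 0.0001 -0.0002 0.0005 
-0.003 -0.002 0.076 0.0002 -0.0001 0.0005 
-0.003 -0.002 0.076 0.0001 -0.0002 0.0005 
-0.003 -0.001 0.075 0.0002 -0.0001 0.0005 
-- [ 509.6 -162.1  128.1]
```

Call:
jog_arm([
  {"dx": -0.003,"dy": -0.002,"dz": 0.076,"rx": 0,"ry": 0,"rz": 0.0005},
  {"dx": -0.003,"dy": -0.002,"dz": 0.076,"rx": 0,"ry": 0,"rz": 0.0005},
  {"dx": -0.003,"dy": -0.002,"dz": 0.076,"rx": 0,"ry": 0,"rz": 0.0005},
  {"dx": -0.003,"dy": -0.002,"dz": 0.076,"rx": 0,"ry": 0,"rz": 0.0005},
  {"dx": -0.003,"dy": -0.001,"dz": 0.075,"rx": 0,"ry": 0,"rz": 0.0005},
  {"dx": 0,"dy": 0,"dz": 0,"rx": 0,"ry": 0,"rz": 0},
])

```text
time_s: 29.45
eef_pos: [509.8, -161.3, 128.0]
eef_rot: [0.185, 0.691, 0.675, 0.182]
wrist_force: [-0.6, 0.1, 1.5]
opening: 51.4
grip_force: 0.0
```

Call:
jog_arm([
  {"dx": 0,"dy": 0,"dz": 0,"rx": 0,"ry": 0,"rz": 0},
  {"dx": 0,"dy": 0,"dz": 0,"rx": 0,"ry": 0,"rz": 0},
  {"dx": 0,"dy": 0,"dz": 0,"rx": 0,"ry": 0,"rz": 0},
  {"dx": 0,"dy": 0,"dz": 0,"rx": 0,"ry": 0,"rz": 0},
  {"dx": 0,"dy": 0,"dz": 0,"rx": 0,"ry": 0,"rz": 0},
  {"dx": 0,"dy": 0,"dz": 0,"rx": 0,"ry": 0,"rz": 0},
], claw=1, grip_force=40)

```text
time_s: 30.05
eef_pos: [509.4, -162.6, 129.3]
eef_rot: [0.186, 0.691, 0.674, 0.182]
wrist_force: [-4.0, 3.7, 7.0]
opening: 19.7
grip_force: 40.3
```

```bash
python3 - <<'E'
from h import *
p,R,o=cur(); print(p,fp(81.5,43)); n=RG.apply(ZS); print("s now",(p-fp(0,43))@n)
plan([(p+88.5*n,R,10)])
E
```

```text
[ 509.42612893 -162.62000158  129.2921795 ] [ 509.55024466 -162.03376146  127.98909236]
s now 82.0569374483999
now [ 509.4 -162.6  129.3] joints [-0.64  0.31  2.18  0.96  0.36 -1.48] t 30.05 F [-4.   3.7  7. ] open 19.7 40.3
0 0.059 0 0 0 0 
0 0.059 0 0 0 0 
0 0.059 0 0 0 0 
0 0.059 0 0 0 0 
0 0.059 0 0 0 0 
0 0.059 0 0 0 0 
0 0.059 0 0 0 0 
0 0.059 0.001 0 0 0 
0 0.059 0 0 0 0 
0 0.059 0.001 0 0 0 
-- [ 586.1 -164.6  173.5]
```

Call:
jog_arm([
  {"dx": 0,"dy": 0.058,"dz": 0,"rx": 0,"ry": 0,"rz": 0},
  {"dx": 0,"dy": 0.058,"dz": 0,"rx": 0,"ry": 0,"rz": 0},
  {"dx": 0,"dy": 0.058,"dz": 0,"rx": 0,"ry": 0,"rz": 0},
  {"dx": 0,"dy": 0.058,"dz": 0,"rx": 0,"ry": 0,"rz": 0},
  {"dx": 0,"dy": 0.058,"dz": 0,"rx": 0,"ry": 0,"rz": 0},
  {"dx": 0,"dy": 0.058,"dz": 0,"rx": 0,"ry": 0,"rz": 0},
  {"dx": 0,"dy": 0.058,"dz": 0,"rx": 0,"ry": 0,"rz": 0},
  {"dx": 0,"dy": 0.058,"dz": 0,"rx": 0,"ry": 0,"rz": 0},
  {"dx": 0,"dy": 0.058,"dz": 0,"rx": 0,"ry": 0,"rz": 0},
  {"dx": 0,"dy": 0.058,"dz": 0,"rx": 0,"ry": 0,"rz": 0},
  {"dx": 0,"dy": 0,"dz": 0,"rx": 0,"ry": 0,"rz": 0},
  {"dx": 0,"dy": 0,"dz": 0,"rx": 0,"ry": 0,"rz": 0},
])

```text
time_s: 31.25
eef_pos: [585.0, -164.7, 173.0]
eef_rot: [0.186, 0.691, 0.674, 0.182]
wrist_force: [-0.7, 5.7, 6.0]
opening: 19.1
grip_force: 40.5
```

```bash
cat > m.py <<'E'
from h import *
p,R,o=cur(); print(p.round(1),"s tcp",((p-fp(0,43))@RG.apply(ZS)).round(2),o["time_s"],o["wrist_force"].round(1),np.round(o["joints"],2))
for n in("top","side"):
    s=snapshot(n); W=pts(s); g=(W-G)@RG.as_matrix(); xg,yg,z=g[...,0],g[...,1],g[...,2]
    a=np.radians(30); s_=(xg+105)*np.cos(a)+(z-50)*np.sin(a); out=-(xg+105)*np.sin(a)+(z-50)*np.cos(a)
    H=(yg<-118)&(yg>-236)&(xg>-104)&(xg<95)
    b=H&(out>50)&(out<63)&(yg<-125)&(s["color"].max(2)<256)
    if b.sum(): print("bar top",b.sum(),"s",np.percentile(s_[b],[2,50,98]).round(1),"y",np.percentile(yg[b],[2,50,98]).round(1))
    hsv=cv2.cvtColor(s["color"],cv2.COLOR_RGB2HSV)
    red=((hsv[...,0]<6)|(hsv[...,0]>174))&(hsv[...,1]>150)&(hsv[...,2]>120)&H&(s_>140)
    print("marker",red.sum(),np.percentile(s_[red],[2,50,98]).round(1),"rows",np.argwhere(red).mean(0).round(2))
    ys=(yg<-190)&(yg>-207)&H&(abs(out)<16)&(s_>140)
    v=hsv[...,2].astype(int)
    sel=ys&(hsv[...,1]<70)&(v>110); print("white",np.c_[np.argwhere(sel),s_[sel].round(),yg[sel].round(),out[sel].round(),v[sel]].astype(int).tolist())
E
python3 m.py
```

```text
[ 585.  -164.7  173. ] s tcp 169.38 31.25 [-0.7  5.7  6. ] [-0.53  0.3   1.99  0.6   0.45 -1.  ]
bar top 46 s [156.3 172.3 181.9] y [-188.3 -143.  -133.4]
marker 27 [161.5 169.6 175.9] rows [171.22 321.81]
white [[153, 315, 224, -193, -8, 164], [153, 316, 225, -195, -5, 168], [153, 317, 226, -198, -3, 167], [153, 318, 226, -201, -4, 172], [153, 319, 225, -205, -6, 180], [154, 315, 222, -192, -3, 192], [154, 316, 222, -195, -4, 185], [154, 317, 223, -199, -3, 181], [154, 318, 222, -202, -4, 183], [154, 319, 223, -205, -3, 184], [155, 315, 220, -192, -1, 217], [155, 316, 221, -195, 2, 212], [155, 317, 221, -198, 0, 210], [155, 318, 220, -202, -3, 204], [155, 319, 221, -205, 0, 202], [156, 315, 217, -193, -1, 230], [156, 316, 217, -196, 0, 225], [156, 317, 216, -199, -3, 222], [156, 318, 218, -201, 1, 220], [156, 319, 217, -205, -1, 220], [157, 315, 212, -194, -4, 227], [157, 316, 214, -196, 0, 226], [157, 317, 213, -199, -2, 227], [157, 318, 214, -202, 0, 222], [157, 319, 214, -206, -1, 225], [158, 315, 211, -193, 3, 213], [158, 316, 211, -196, 1, 211], [158, 317, 212, -199, 4, 213], [
[... 1019 characters left out ...]
207], [214, 295, 213, -195, -2, 198], [214, 296, 218, -203, 2, 140], [214, 297, 221, -204, 2, 177], [214, 298, 222, -199, -3, 161], [214, 299, 225, -202, -3, 160], [214, 300, 226, -198, -7, 161], [215, 280, 171, -190, 11, 255], [215, 293, 208, -201, 2, 124], [215, 294, 209, -197, -3, 205], [215, 295, 214, -205, 1, 201], [215, 296, 217, -206, 2, 166], [215, 297, 219, -203, -2, 184], [215, 298, 222, -205, -3, 165], [215, 299, 225, -207, -2, 166], [215, 300, 227, -205, -5, 168], [216, 280, 170, -192, 9, 255], [216, 293, 208, -205, 1, 125], [216, 294, 210, -204, -1, 209], [217, 279, 166, -193, 8, 200], [217, 280, 169, -194, 7, 255], [218, 279, 168, -202, 12, 139], [218, 280, 170, -203, 11, 248]]
```

The pointer (s≈169.5) is in line with the marker (s≈169.5) in both views. Releasing and backing off.

Call:
jog_arm([
  {"dx": 0,"dy": 0,"dz": 0,"rx": 0,"ry": 0,"rz": 0},
  {"dx": 0,"dy": 0,"dz": 0,"rx": 0,"ry": 0,"rz": 0},
  {"dx": 0,"dy": 0,"dz": 0,"rx": 0,"ry": 0,"rz": 0},
  {"dx": 0,"dy": 0,"dz": 0,"rx": 0,"ry": 0,"rz": 0},
  {"dx": 0,"dy": 0,"dz": 0,"rx": 0,"ry": 0,"rz": 0},
], claw=0.4)

```text
time_s: 31.85
eef_pos: [584.9, -165.4, 172.4]
eef_rot: [0.186, 0.691, 0.674, 0.182]
wrist_force: [-0.3, 0.0, -0.5]
opening: 51.2
grip_force: 0.0
```

Call:
jog_arm([
  {"dx": 0,"dy": 0,"dz": -0.1,"rx": 0,"ry": 0,"rz": 0},
  {"dx": 0,"dy": 0,"dz": -0.15,"rx": 0,"ry": 0,"rz": 0},
  {"dx": 0,"dy": 0,"dz": -0.2,"rx": 0,"ry": 0,"rz": 0},
  {"dx": 0,"dy": 0,"dz": -0.2,"rx": 0,"ry": 0,"rz": 0},
  {"dx": 0,"dy": 0,"dz": 0,"rx": 0,"ry": 0,"rz": 0},
  {"dx": 0,"dy": 0,"dz": 0,"rx": 0,"ry": 0,"rz": 0},
])

```text
time_s: 32.45
eef_pos: [536.1, -164.3, 257.5]
eef_rot: [0.187, 0.691, 0.674, 0.182]
wrist_force: [0.2, -0.1, -0.7]
opening: 51.6
grip_force: 0.0
```

```bash
python3 m.py | cut -c1-700; python3 f.py | grep '^1[5-9]\|^20' | awk 'NR%4==1' | cut -c1-60
```

```text
[ 536.1 -164.3  257.5] s tcp 169.29 32.45 [ 0.2 -0.1 -0.7] [-0.6   0.1   1.98  0.46  0.66 -0.88]
bar top 86 s [162.1 174.  180.7] y [-182.1 -153.2 -133.9]
marker 26 [161.8 170.2 175.8] rows [171.23 321.96]
white [[153, 315, 225, -192, -5, 165], [153, 316, 226, -195, -3, 164], [153, 317, 226, -198, -4, 163], [153, 318, 226, -201, -4, 172], [153, 319, 225, -205, -6, 173], [154, 315, 222, -193, -5, 194], [154, 316, 224, -195, 0, 186], [154, 317, 224, -198, 0, 183], [154, 318, 223, -202, -3, 184], [154, 319, 223, -205, -3, 183], [155, 315, 219, -193, -3, 218], [155, 316, 220, -195, -1, 212], [155, 317, 220, -199, -3, 207], [155, 318, 219, -202, -3, 205], [155, 319, 220, -205, -1, 201], [156, 315, 215, -193, -4, 226], [156, 316, 218, -195, 2, 223], [156, 317, 218, -198, 2, 221], [156, 318, 218, -201, 3, 218], [156, 319, 216, -206, -4, 218], [157, 315, 213, -193, -1, 227], [157, 316, 214, -196, 0, 2
bar top 84 s [160.8 171.9 179.4] y [-191.7 -172.2 -141.8]
marker 28 [161.1 169.3 176.3] rows [222.07 280.04]
white [[212, 294, 212, -191, 3, 210], [212, 295, 215, -191, 1, 210], [212, 296, 218,
[... 240 characters left out ...]
 296, 218, -198, 1, 180], [213, 297, 220, -197, 0, 184], [213, 298, 223, -199, 0, 161], [213, 299, 225, -197, -3, 154], [213, 300, 228, -198, -3, 158], [214, 293, 208, -195, 0, 148], [214, 294, 212, -202, 4, 207], [214, 295, 214, -199, 1, 201], [214, 296, 218, -204, 3, 142], [214, 297, 220, -203, 1, 180], [214, 298, 223, -203, 0, 163], [214, 299, 224, -198, -6, 162], [214, 
159 (82,228,28) (82,225,29) (83,222,26) (83,218,26)
167 (53,228,40) (54,227,30) (54,223,34) (54,219,35) (54,216,
175 (25,227,41) (26,225,37) (26,221,37) (26,218,38) (26,214,
185 (-7,186,34) (-7,184,27)
197 (-49,229,18) (-50,221,45) (-50,218,39) (-50,215,41) (-50
205 (-77,197,40) (-76,194,34) (-76,191,35) (-76,188,32) (-76
```

```bash
python3 -c "
from cell import hand_in; print(hand_in())"
```

```text
the job is handed in; nothing more can be done
None
```

The job is handed in, with no verdict returned: my last camera measurements put all three chips low in the trough, the scraper home in its rest, and the pointer within about 1–2 mm of the red marker.

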